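# Fetch a vial from the sliding-door medicine case

### The job

At this field vet clinic, get the red-capped vial out of the medicine case: find the finger cup in the black end strip of the right-hand (inner) door by touch, press the catch in its bottom, and with the catch pressed slide that door well open behind the other door. Then take the red-capped vial out and stand it upright on the steel tray, leaving the door open, the other door shut, and the blue-capped vial, the bottle and the carton where they are.

Things in the scene. Friction and masses are not known exactly. Their poses are not given: they have to be found in the camera images.
- case: White medicine case fixed to the table, 612 mm wide (y), 245 mm deep, 165 mm high; x to its back, y to its left seen from the robot, z up. Origin on the table, mid width, below the front edge of its flat top. The front slopes from that edge down to x = -155, z = 83 mm; its outward normal leans 28 degrees from vertical towards the robot. Inner floor 10 mm up, right end wall at y = -288 mm
- deck_edge (a point): Middle of the front top edge of the case's flat top deck, 165 mm up; axes as the case. The deck reaches 90 mm back from here, its underside 10 mm lower. The two vials stand on the inner floor in the right half (y about -216 and -146 mm), close to below this edge (x = -16 to -8 mm), which bars a vertical gripper: reach in along the slope's normal, tilted about 28 degrees
- stile (a point): On the inner (right) door's face, middle of the black strip at its right end; moves with the door; x up the slope, y left along the slide, z out of the face. Strip 60 mm wide (y), 135 long (x). A straight-walled cup, 40 mm (x) by 46 (y), lies in it at y = 0; its centre is somewhere from x = -20 to +20 mm. The cup's bottom, 12 mm below the face, is the catch plate. Shut fingertips fit in
- outer_edge (a point): Right edge of the outer (left) door, halfway up the slope; axes as stile. This door's face stands 12 mm above the inner door's face, so fingers in the cup must stop before they meet this edge, 252 mm from where the strip's middle starts. Sill, header and right end rail (36 mm right of the strip's middle) stand 14 mm above the inner door's face
- catch (a joint): How far the spring catch plate is pressed in (m): 0 released, 0.007 fully down; takes 3 N at first, 6 N fully down. The door is locked until this exceeds about 0.0045; keep it pressed until the door has slid about 15 mm
- inner_door (a joint): Travel of the inner (right) clear door (m), covering the case's y = -282 to 14 mm when shut: 0 shut, grows as it slides to the case's +y, behind the outer door; stop at 0.235. Push it with the fingers against the cup's left wall; it slides with about 2 N. A small hook on the catch sticks out 15 mm beyond the door's right end
- outer_door (a joint): Travel of the outer (left) clear door (m), covering y = 0 to 284 mm: 0 shut, grows as it slides to -y over the inner door; moves with about 3 N; is to stay shut
- red_vial_mid (a point): Middle of the red-capped amber vial, 36 mm above its foot; 30 mm diameter, body 52 mm high, cap 24 mm diameter, 72 mm high in all, z along its axis; about 60 g. Loose, upright in the case
- blue_vial_mid (a point): Middle of a like vial with a blue cap, about 70 mm beside the red one (either may be the left one); to be left alone
- bottle_mid (a point): Middle (50 mm up) of an amber bottle, 52 mm diameter, 100 mm high, on the case's deck; to be left alone
- carton_mid (a point): Middle of a small white carton 50 x 80 x 60 mm on the table beyond the tray; to be left alone
- tray: Shallow steel tray fixed to the table, 150 mm (x) by 130 mm (y), rim 14 mm high, walls and floor 3 mm thick; origin under its centre on the table
Things that resemble listed ones, but are neither listed nor needed, are in the scene too. Of the things shaped like the tray, the steel one is meant.

How it is judged (in metres and radians):
On the way, in this order (a step that is already met when the one before it is completed fails the run):
1. the catch is pressed while the door is still shut (value of joint catch above 0.004 m and value of joint inner_door below 0.03 m).
2. the inner door is slid at least 150 mm behind the outer one (value of joint inner_door above 0.15 m), for 0.1 s.
3. the red-capped vial is lifted out of the case (height (world z) of red_vial_mid above 0.12 m and value of joint inner_door above 0.15 m), for 0.1 s.
At the end, for the whole second after the job is handed in: The inner door stands at least 150 mm open and the outer door no more than 20 mm from shut; the red-capped vial stands upright (within 7 degrees) and at rest on the floor of the tray, released; the blue-capped vial (upright), the bottle and the carton are within 30 mm of where they began (value of joint inner_door above 0.15 m and value of joint outer_door below 0.02 m and x of red_vial_mid in the frame of tray between -0.06 and 0.06 m and y of red_vial_mid in the frame of tray between -0.05 and 0.05 m and height (world z) of red_vial_mid below 0.046 m and angle between red_vial_mid's own z axis and vertical below 0.12 rad and linear speed of red_vial below 0.02 m/s and distance of each of blue_vial_mid, bottle_mid, carton_mid from where it was at the start of the episode below 0.03 m and angle between blue_vial_mid's own z axis and vertical below 0.2 rad); the robot touches nothing.
It fails at once if the red-capped vial is tipped over (angle between red_vial_mid's own z axis and vertical above 0.7 rad).
It fails at once if the blue-capped vial, bottle or carton is knocked over or shifted by more than 60 mm (angle between any of blue_vial_mid, bottle_mid's own z axis and vertical above 0.7 rad or distance of any of blue_vial_mid, bottle_mid, carton_mid from where it was at the start of the episode above 0.06 m).
It also fails if it takes over 61 s, if anything falls off the work surface, if the arm or the gripper's body presses on something with over 40 N, if the wrist force passes 120 N, or if a joint passes its speed limit or range.

### The arm

A 7-joint arm with a two-finger parallel gripper is mounted at the origin on the work surface. World frame = base frame: x ahead of the robot, y to its left, z up, the work surface at z = 0. Lengths are in mm, angles in rad, forces in N, time in s.
With the tool pointing down it reaches from about 400 to 900 mm from the base axis. Payload 5.5 kg.
Tool frame: the origin (TCP) lies midway between the tips of the shut fingers; the grasp point (between the pads) lies 19 mm behind it (manip.tcp_to_grasp is the distance from the TCP to the grasp point, in mm); x points along the fingers, z is the direction in which the jaws open and shut, and the axes are right-handed (so a half turn about x gives the same grasp; the last joint's range is limited). The gripper opens to 85 mm and grips with 20 to 120 N. Pads are 22 mm wide; open, the fingers measure 114 mm over their backs; the gripper's body (76 mm by 85 mm) begins 54 mm behind the grasp point. The pads swing forward as they close: fully open they stand 13 mm farther back than shut.
Start: joints at [1.395, 0.501, -0.427, 1.55, 0.221, 1.138, -0.21], TCP at [276.186, -588.405, 231.31] pointing down, gripper open.
Joint ranges: [-2.88, 2.88], [-0.31, 2.03], [-1.54, 1.56], [0.2, 2.42], [-1.41, 4.55], [0.19, 2.02], [-2.57, 2.57]. Speed limits (rad/s): [2.57, 2.57, 3.14, 3.14, 3.14, 3.14, 3.14].

### API

Orientations are given as a unit quaternion [x, y, z, w].
In Python, from plant import manip gives the robot as it stands. The module is installed in compiled form; this text tells all that it offers.
- The arm moves only by the tool arm_command, never from a script. Its argument "series" is one flat list of numbers, 7 for each row, row after row: the shift along the world's x, y, z in units of 12 cm (1.0 is 12 cm), then the turn, a rotation vector about the world's x, y, z in units of 30 degrees (1.0 is 30 degrees), then the gripper's target within -1 to 1 (fully open at 1, half-way at 0, shut at -1). A call has 1 to 5 rows; each row shifts and turns the commanded pose from where the row before left it; what a row does not reach is not made up. A row lasts 1/12 s, in which the tool goes at most 41.7 mm and 7.16 degrees, less where a joint would pass 70% of its speed; a pose out of reach is approached as far as the arm can. A call with a number of a shift or a turn outside -1 to 1 is refused whole. A call with a gripper value outside its range is refused whole. The fingers move at their own pace and stop on an object; "force" is the grip in N (left out, the last holds). Time passes only in rows, so rows that do not move let the fingers close. It gives the time, the measured TCP pose, the force and the opening at its end, in the units of the state.
- manip.observe(): the state, without advancing time (a new reading comes with each control period).
- manip.capture(name): name is "side" or "top" or "wrist"; returns a dict with "pixels" (384x512x3 uint8, red, green, blue), "z_map" (384x512 float32, mm along the optical axis (not along the pixel's ray), 0 where there is no reading), "fx", "fy", "cx", "cy" (pixels), "pose" (4x4, takes a point from camera to world coordinates). Camera axes: x right, y up, looking along -z (the intrinsics and any distortion apply to the point x, -y, -z); pixel columns grow to the right and rows downward; lengths in mm; the calibration is good to about 2 mm. A picture is of the moment at which its call begins.
- manip.finish_job(): hands the job in, once; it reports no verdict.
The state is a dict: "clock": time; "joint_pos": joint angles; "qvel": joint speeds; "effort": joint torques, N m; "eef_pos": TCP position; "eef_rot": TCP orientation; "wrist_force": force on the tool from outside, world axes, zero at the start; "wrist_torque": the same for the moment, N m; "width": finger opening in mm.
Only numpy, scipy, OpenCV 4.12 (cv2) and the standard library are available. Lean on these libraries where they do the work, as an engineer would, in place of code of your own. Each camera call takes 0.05 s, during which the arm holds its last target.

## Working session

There is one attempt and no reset: what is moved stays moved. The work goes in short steps, Python scripts to look and compute and a tool call to move; the robot and the scene stay as the last step left them, time stands still between calls to the robot, and variables do not carry over. Pictures are saved under pics/ and viewed, and the job is handed in when it is done.

Besides the shell and the picture viewer there is one more tool, called by a JSON object that holds its "method" and its "body", one argument or row to a line. arm_command: Moves the arm, as the interface text tells. Its arguments: {"type":"object","properties":{"series":{"type":"array","items":{"type":"number","minimum":-1,"maximum":1}},"force":{"type":"number"}},"required":["series"]}

```bash
mkdir -p pics
cat > h.py <<'E'
import numpy as np, cv2
from plant import manip
def cap(n,tag):
    c=manip.capture(n); cv2.imwrite(f'pics/{tag}.png',c['pixels'][:,:,::-1]); np.savez(f'pics/{tag}.npz',**c); return c
def load(tag): return dict(np.load(f'pics/{tag}.npz'))
def ray(c,u,v):
    d=np.array([(u-c['cx'])/c['fx'],-(v-c['cy'])/c['fy'],-1.]); P=c['pose']; return P[:3,3],P[:3,:3]@d
def onz(c,u,v,z):
    o,d=ray(c,u,v); return o+d*(z-o[2])/d[2]
def pt(c,u,v):
    o,d=ray(c,u,v); return o+d*c['z_map'][int(v),int(u)]
def proj(c,p):
    P=c['pose']; q=P[:3,:3].T@(np.array(p)-P[:3,3]); return c['cx']+c['fx']*q[0]/-q[2], c['cy']-c['fy']*q[1]/-q[2]
E
python3 - <<'E'
from h import *
print(manip.observe())
for n in ['side','top','wrist']:
    c=cap(n,n+'0'); print(n,c['fx'],c['cx'],c['cy'],c['pose'].round(3).tolist(),[k for k in c])
E
```

```text
{'clock': 0.0, 'joint_pos': array([ 1.39519473,  0.50184706, -0.42680182,  1.55145572,  0.22083265,
        1.138301  , -0.21027607]), 'qvel': array([-0.0014482 ,  0.0007893 ,  0.00010611, -0.00064874,  0.00034773,
        0.00067252,  0.00023278]), 'effort': array([ 1.03532786e-04, -5.69539011e+01, -5.81633091e+00, -2.80941510e+01,
        1.06416040e-02,  1.20787381e-02,  2.47548098e-05]), 'eef_pos': array([ 275.81679252, -587.81095559,  230.25840653]), 'eef_rot': array([ 0.37954178,  0.59742845, -0.37877963,  0.59628288]), 'wrist_force': array([ 0.82364521, -0.40074944,  0.45028214]), 'wrist_torque': array([-0.00182262,  0.00032783, -0.00158144]), 'width': 85.23354976528945}
side 411.82262107250597 255.73909508077844 190.27687683586566 [[-0.941, 0.157, -0.3, 205.056], [-0.338, -0.483, 0.808, 878.865], [-0.018, 0.862, 0.507, 775.839], [0.0, 0.0, 0.0, 1.0]] ['pixels', 'z_map', 'fx', 'fy', 'cx', 'cy', 'pose']
top 395.2270336916124 257.5606205653631 189.85743685288 [[0.041, 0.976, -0.216, 305.792], [-0.999, 0.042, -0.003, -111.469], [0.006, 0.216, 0.976, 1305.484], [0.0, 0.0, 0.0, 1.0]] ['pixels', 'z_map', 'fx', 'fy', 'cx', 'cy', 'pose']
wrist 280.7480083709722 254.30288282645552 189.42604862605415 [[0.425, 0.869, 0.254, 340.239], [-0.905, 0.408, 0.117, -556.538], [-0.002, -0.28, 0.96, 373.188], [0.0, 0.0, 0.0, 1.0]] ['pixels', 'z_map', 'fx', 'fy', 'cx', 'cy', 'pose']
```

View pics/top0.png

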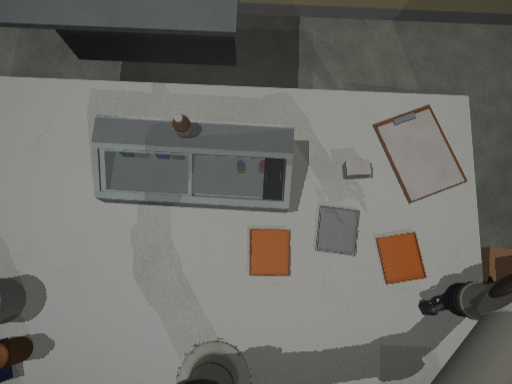

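View pics/side0.png

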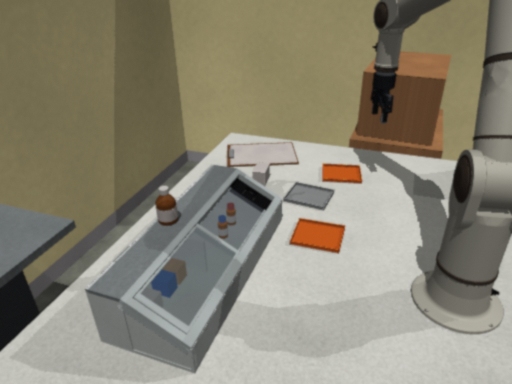

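View pics/wrist0.png

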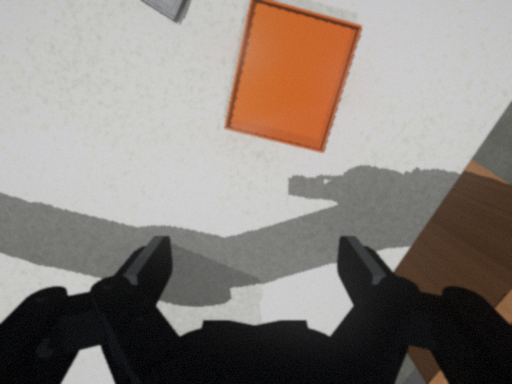

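Run:
```python
from h import *
c=load('top0');im=c['pixels'][:,:,::-1]
cv2.imwrite('pics/t1.png',cv2.resize(im[110:260,85:365],None,fx=2.85,fy=2.85,interpolation=cv2.INTER_CUBIC))
c=load('side0');im=c['pixels'][:,:,::-1]
cv2.imwrite('pics/s1.png',cv2.resize(im[150:260,190:350],None,fx=5,fy=5,interpolation=cv2.INTER_CUBIC))
```

```text
(no output)
```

View pics/t1.png

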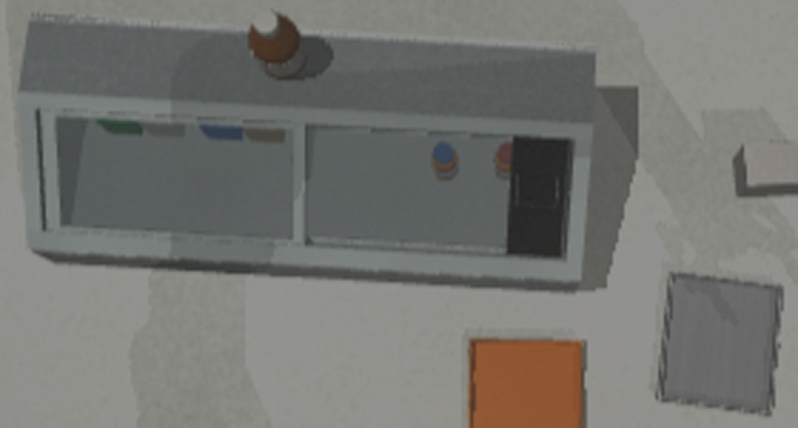

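View pics/s1.png

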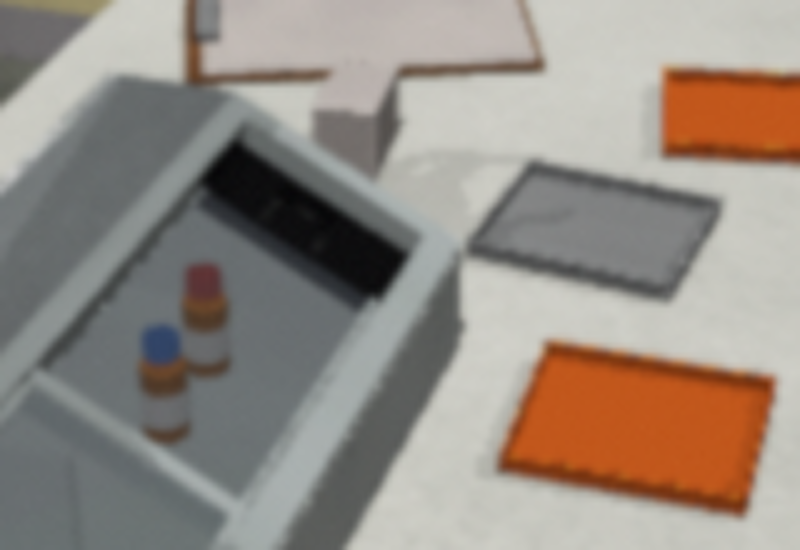

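Run:
```python
from h import *
c=load('top0');im=c['pixels'][:,:,::-1]
q=im[150:210,240:300].astype(float); q=np.clip(q*5,0,255).astype(np.uint8)
cv2.imwrite('pics/t2.png',cv2.resize(q,None,fx=9,fy=9,interpolation=cv2.INTER_CUBIC))
f=2.85
for n,(u,v),z in [('FL',(20,95),165),('FR',(593,125),165),('BR',(597,50),165),('BL',(32,15),165)]:
    print(n,onz(c,85+u/f-.5,110+v/f-.5,z).round(1))
# slope plane depth
zm=c['z_map']
# world cloud
vv,uu=np.mgrid[0:384,0:512]
d=np.stack([(uu-c['cx'])/c['fx'],-(vv-c['cy'])/c['fy'],-np.ones_like(uu,float)],-1)
W=(d*zm[...,None])@c['pose'][:3,:3].T+c['pose'][:3,3]
np.save('pics/W0.npy',W)
for (u,v) in [(274,160),(274,170),(274,178),(274,185),(274,195),(265,178),(283,178),(289,180),(294,150),(150,130),(250,135),(240,163),(262,166),(338,230)]: print((u,v),W[v,u].round(1))
for r in range(152,206,3): print(r,W[r,262:294:2,2].round(0).astype(int))
```

```text
FL [682.  400.4 165. ]
FR [ 675.  -208.7  165. ]
BR [ 759.5 -211.1  165. ]
BL [772.9 399.5 165. ]
(274, 160) [ 658.8 -154.2  141.8]
(274, 170) [ 631.5 -155.9  125.8]
(274, 178) [ 612.9 -157.7   98.5]
(274, 185) [ 589.4 -158.3  102.2]
(274, 195) [ 561.  -160.    85.2]
(265, 178) [ 608.1 -129.2  112.6]
(283, 178) [ 613.7 -185.9  100.3]
(289, 180) [ 601.8 -203.1  124.8]
(294, 150) [ 7.406e+02 -2.274e+02  6.000e-01]
(150, 130) [729.6 227.1 167.9]
(250, 135) [728.  -77.7 164.6]
(240, 163) [648.2 -49.9 129.8]
(262, 166) [ 642.7 -118.3  125.7]
(338, 230) [ 468.9 -378.1    5.1]
152 [163 165 166 169 164 164 166 167 163 166 165 164 165 167 164 163]
155 [162 158 163 161 163 160 161 160 162 162 163 160 161 161 161 161]
158 [146 143 137 143 144 144 143 143 142 144 143 148 157 158 158 158]
161 [136 135 138 138 139 140 137 142 140 135 138  50 152 155 155 154]
164 [133 132 131 135 133 131 133 133 133 138 134  48 146 149 150  -4]
167 [126 129 128 128 130 129 126 129 134 129 129  27 148 144 144  -2]
170 [121 126 128 126 123 125 126 127 130 125 131  34 139 144 138  -3]
173 [118 122  14 110 107 105 108 103 106  14 121  41 139 137 139   0]
176 [117 115  13 100 107 106 108 105 104 105 119 107 131 133 126  -1]
179 [ 113  112   12 1305   98  100  101  100  103   99  113  100  129  130
  127   -1]
182 [105 106 100  96  97  95  92  93   8 107 108  91 124 122 122  -1]
185 [  98  104  103  106  100  102  102  102 1305  103  107  107  120  124
  119    2]
188 [ 93  99  98  98  96  97  96 100 100  97  12 109 114 114   3  -1]
191 [ 87  92  93  96  92  94  87  93  96  95  11 111 105 108  -2   2]
194 [ 84  86  89  87  88  90  93  91  93  89  11 103 106 106  -3   4]
197 [ 89  87  83  83  86  80  80  85  84  87   9  96  97 101   7  -2]
200 [90 90 92 93 93 86 90 89 87 85 88 93 91 96  3  7]
203 [87 91 90 84 91 88 88 91 88 96 92 96 92 93 -1  0]
```

View pics/t2.png

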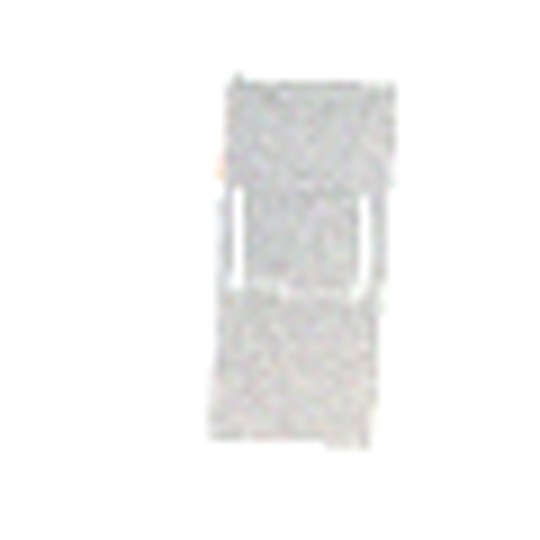

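```bash
cat > frame.py <<'E'
from h import *
c=load('top0'); W=np.load('pics/W0.npy')
E
python3 - <<'E'
from frame import *
# strip mask
g=c['pixels'].max(2)
m=np.zeros_like(g);m[150:205,255:292]=(g[150:205,255:292]<28)
n,l,s,ce=cv2.connectedComponentsWithStats(m.astype(np.uint8)); i=1+np.argmax(s[1:,4]);print(s[i],ce[i])
# robust plane fit of slope frame/door/strip: header/sill/rail ring area on rails -> right rail & mullion
def fit(P):
    k=np.ones(len(P),bool)
    for _ in range(6):
        a,_r,_,_=np.linalg.lstsq(np.c_[P[k,:2],np.ones(k.sum())],P[k,2],rcond=None)
        r=P[:,2]-np.c_[P[:,:2],np.ones(len(P))]@a; k=abs(r)<4
    return a,k.sum(),r[k].std()
P=W[158:200,108:262].reshape(-1,3); print('doors',fit(P))
P=W[162:196,266:282].reshape(-1,3); print('strip',fit(P))
P=W[160:196,287:290].reshape(-1,3); print('rail',fit(P))
dk=W[128:148,105:285].reshape(-1,3); print('deck',fit(dk))
# deck front edge: kink; per column find deck points
M=(abs(W[...,2]-165)<8); 
ex=[];
for u in range(105,290,5):
    col=W[125:155,u]; 
    k=(col[:,2]>155)
    ex.append((u,col[k][:,0].max().round(0)))
print(ex)
k=0.529
def plane_hit(u,v,z0):  # z=z0+k*(x-678)
    o,d=ray(c,u,v); t=(z0+k*(o[0]-678.5)-o[2])/(d[2]-k*d[0]); return o+t*d
zf=165-14/0.883
for n,u,v in [('cupUL',266.2-.0,170.8),('cupUR',280.4,170.8),('cupLL',266.2,182.2),('cupLR',280.,182.9),('sUL',265.3,159.1),('sUR',293.9-10.1,159.4),('sLL',263.5,198.7),('sLR',281,199.3)]:
    print(n,plane_hit(u-.5,v-.5,zf).round(1))
E
```

```text
Traceback (most recent call last):
ValueError: attempt to get argmax of an empty sequence
```

Run:
```python
from frame import *
def fit(P):
    k=np.ones(len(P),bool)
    for _ in range(8):
        a=np.linalg.lstsq(np.c_[P[k,:2],np.ones(k.sum())],P[k,2],rcond=None)[0]
        r=P[:,2]-np.c_[P[:,:2],np.ones(len(P))]@a; k=abs(r)<max(5,1.5*np.median(abs(r)))
    return a,k.sum(),r[k].std(), 'yaw',a[1]/a[0],'z at x=600,y=-155:',a@[600,-155,1]
P=W[158:200,108:185].reshape(-1,3); print('outer door',fit(P))
P=W[165:196,195:232].reshape(-1,3); print('inner door',fit(P))
P=np.r_[W[161:170,267:281].reshape(-1,3),W[185:197,266:279].reshape(-1,3)]; print('strip',fit(P))
P=W[160:196,287:290].reshape(-1,3); print('rail',fit(P))
k=0.529
def plane_hit(u,v,z0):
    o,d=ray(c,u,v); t=(z0+k*(o[0]-678.5)-o[2])/(d[2]-k*d[0]); return o+t*d
zf=165-14/0.883
for n,u,v in [('cupUL',266.2-.0,170.8),('cupUR',280.4,170.8),('cupLL',266.2,182.2),('cupLR',280.,182.9),('sUL',265.3,159.1),('sUR',293.9-10.1,159.4),('sLL',263.5,198.7),('sLR',281,199.3)]:
    print(n,plane_hit(u-.5,v-.5,zf).round(1))
print('right end/front corner', [onz(c,u,v,z).round(1) for u,v,z in [(85+583/2.85-.5,110+283/2.85-.5,83),(85+32/2.85-.5,110+250/2.85-.5,83)]])
```

```text
outer door (array([ 5.00621155e-01, -8.93192811e-03, -1.80885377e+02]), np.int64(2953), np.float64(2.349364826112442), 'yaw', np.float64(-0.01784169129291338), 'z at x=600,y=-155:', np.float64(120.87176489103322))
inner door (array([ 5.17105663e-01, -7.65329840e-03, -2.04893290e+02]), np.int64(1076), np.float64(2.278255905634417), 'yaw', np.float64(-0.014800260269052875), 'z at x=600,y=-155:', np.float64(106.55636974928257))
strip (array([ 5.24065831e-01, -2.67771375e-02, -2.09938094e+02]), np.int64(269), np.float64(2.3047568598603023), 'yaw', np.float64(-0.05109498828451421), 'z at x=600,y=-155:', np.float64(108.6518608947872))
rail (array([ 5.33952528e-01,  1.40704310e-01, -1.67490030e+02]), np.int64(99), np.float64(2.043269662923838), 'yaw', np.float64(0.26351464395340257), 'z at x=600,y=-155:', np.float64(131.07231830635655))
cupUL [ 630.  -130.3  123.5]
cupUR [ 631.7 -174.2  124.4]
cupLL [ 597.9 -131.9  106.5]
cupLR [ 597.5 -175.   106.3]
sUL [ 662.4 -125.9  140.6]
sUR [ 663.7 -182.7  141.3]
sLL [ 550.1 -125.8   81.2]
sLR [ 550.5 -181.1   81.4]
right end/front corner [array([ 519.3, -208.8,   83. ]), array([530.4, 400.3,  83. ])]
```

```bash
cat >> h.py <<'E'
from scipy.spatial.transform import Rotation as R
YAW=-0.013
cy=np.array([-np.sin(YAW),np.cos(YAW),0]); cx=np.array([np.cos(YAW),np.sin(YAW),0]); cz=np.array([0,0,1.])
O=np.array([678.5,95.8,0])
def tgt(th=np.deg2rad(27.9),sgn=1):
    x=np.sin(th)*cx-np.cos(th)*cz; z=sgn*cy; y=np.cross(z,x); return R.from_matrix(np.c_[x,y,z])
def need(pos=None,rot=None):
    s=manip.observe(); p=s['eef_pos']; r=R.from_quat(s['eef_rot'])
    print('t',round(s['clock'],2),'p',p.round(1),'F',s['wrist_force'].round(1),'w',round(s['width'],1),'q',s['joint_pos'].round(2))
    if pos is not None: print(' shift units',((np.array(pos)-p)/120).round(3))
    if rot is not None: print(' turn units',((rot*r.inv()).as_rotvec(degrees=True)/30).round(3))
E
python3 - <<'E'
from h import *
s=manip.observe(); print(R.from_quat(s['eef_rot']).as_matrix().round(2))
need([567,-154.5,203],tgt(sgn=1)); need(None,tgt(sgn=-1))
c=load('top0')
print('tray',onz(c,338,230,3))
# tray pixel corners
g=c['pixels'];hsv=cv2.cvtColor(g,cv2.COLOR_RGB2HSV)
E
```

```text
[[-0.    0.91  0.42]
 [ 0.    0.42 -0.91]
 [-1.    0.   -0.  ]]
t 0.15 p [ 275.9 -588.   230.5] F [0.  0.2 0.4] w 85.4 q [ 1.4   0.5  -0.43  1.55  0.22  1.14 -0.21]
 shift units [ 2.426  3.612 -0.229]
 turn units [-1.246 -0.273  5.004]
t 0.15 p [ 275.9 -588.   230.5] F [0.  0.2 0.4] w 85.4 q [ 1.4   0.5  -0.43  1.55  0.22  1.14 -0.21]
 turn units [ 0.195 -0.917 -0.846]
tray [ 469.19081309 -378.52181486    3.        ]
```

{"method": "arm_command", "body": {
  "series": [0.15,0.25,0.1,0.02,-0.08,-0.07,-1,0.19,0.27,0,0.02,-0.08,-0.07,-1,0.19,0.27,0,0.02,-0.08,-0.07,-1,0.19,0.27,0,0.02,-0.08,-0.07,-1,0.19,0.27,0,0.02,-0.08,-0.07,-1]
}}

```text
clock: 0.57
eef_pos: [386.1, -427.3, 243.2]
eef_rot: [0.486, 0.503, -0.375, 0.608]
wrist_force: [0.8, -0.2, 0.6]
width: 25.4
```

```bash
python3 -c "
from h import *
need([567,-154.5,203],tgt(sgn=-1))"
```

```text
t 0.57 p [ 386.1 -427.3  243.2] F [ 0.8 -0.2  0.6] w 25.4 q [ 1.35  0.31 -0.54  1.83 -0.03  0.93 -0.45]
 shift units [ 1.508  2.273 -0.335]
 turn units [ 0.102 -0.51  -0.494]
```

{"method": "arm_command", "body": {
  "series": [0.19,0.28,0,0.01,-0.06,-0.06,-1,0.19,0.28,0,0.01,-0.06,-0.06,-1,0.19,0.28,0,0.01,-0.06,-0.06,-1,0.19,0.28,0,0.01,-0.06,-0.06,-1,0.19,0.28,0,0.01,-0.06,-0.06,-1]
}}

```text
clock: 0.98
eef_pos: [499.9, -259.2, 243.3]
eef_rot: [0.56, 0.419, -0.376, 0.608]
wrist_force: [0.1, 0.5, -0.3]
width: 0.0
```

{"method": "arm_command", "body": {
  "series": [0.19,0.29,-0.05,0.02,-0.06,-0.05,-1,0.18,0.29,-0.08,0.02,-0.06,-0.05,-1,0.16,0.25,-0.12,0.01,-0.06,-0.05,-1,0,0,0,0,0,0,-1]
}}

```text
clock: 1.32
eef_pos: [563.2, -151.3, 211.1]
eef_rot: [0.599, 0.378, -0.363, 0.606]
wrist_force: [-0.4, 1.2, -0.7]
width: 0.2
```

```bash
python3 -c "
from h import *
need([567,-154.5,203],tgt(sgn=-1))
cap('wrist','w1')"
```

```text
t 1.32 p [ 563.2 -151.3  211.1] F [-0.4  1.2 -0.7] w 0.2 q [ 0.9   0.21 -0.65  2.13 -0.04  0.4  -1.22]
 shift units [ 0.032 -0.027 -0.067]
 turn units [-0.005 -0.037 -0.07 ]
```

View pics/w1.png

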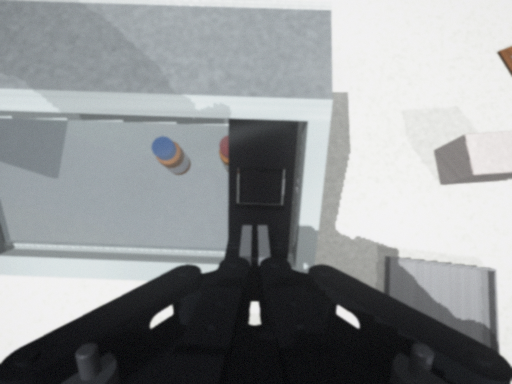

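Run:
```python
from h import *
c=load('w1'); k=.529; z0=165-14/.883
def hit(u,v,z0=z0):
    o,d=ray(c,u,v); t=(z0+k*(o[0]-678.5)-o[2])/(d[2]-k*d[0]); return (o+t*d).round(1)
for u,v in [(238,168),(285,168),(238,206),(285,206),(229,120),(299,121),(229,187),(295,187)]: print((u,v),hit(u,v))
print('rail R edge top corner',onz(c,331,99,165),onz(c,331,10,165))
vv,uu=np.mgrid[0:384,0:512]
d=np.stack([(uu-c['cx'])/c['fx'],-(vv-c['cy'])/c['fy'],-np.ones_like(uu,float)],-1)
W=(d*c['z_map'][...,None])@c['pose'][:3,:3].T+c['pose'][:3,3]
P=W[122:163,235:295].reshape(-1,3); r=P[:,2]-k*(P[:,0]-678.5); print('z0 strip above cup',np.median(r),z0)
P=W[172:200,245:280].reshape(-1,3); r=P[:,2]-k*(P[:,0]-678.5); print('cup floor z0',np.median(r))
P=W[15:85,50:320].reshape(-1,3); print('deck z',np.median(P[:,2]))
need()
```

```text
(238, 168) [ 628.  -133.4  122.5]
(285, 168) [ 628.9 -176.2  122.9]
(238, 206) [ 595.3 -133.4  105.1]
(285, 206) [ 596.3 -178.1  105.7]
(229, 120) [ 665.5 -125.4  142.3]
(299, 121) [ 665.9 -186.1  142.5]
(229, 187) [ 611.9 -125.   113.9]
(295, 187) [ 613.1 -186.4  114.6]
rail R edge top corner [ 674.81251027 -207.99182615  165.        ] [ 756.24532725 -210.13775587  165.        ]
z0 strip above cup 151.02066865746497 149.1449603624009
cup floor z0 137.55283689080656
deck z 165.20763839012213
t 1.37 p [ 562.4 -155.2  211.7] F [-0.6 -0.8  0.6] w 0.2 q [ 0.91  0.21 -0.65  2.12 -0.04  0.41 -1.22]
```

{"method": "arm_command", "body": {
  "series": [0.08,0,-0.15,0,-0.01,-0.02,-1,0.1,0,-0.2,0,-0.01,-0.02,-1,0.1,0,-0.2,0,-0.01,-0.02,-1,0.08,0,-0.15,0,-0.01,-0.01,-1,0,0,0,0,0,0,-1]
}}

```text
clock: 1.78
eef_pos: [603.1, -161.8, 124.7]
eef_rot: [0.609, 0.359, -0.374, 0.6]
wrist_force: [-0.8, 0.2, -0.3]
width: -0.2
```

```bash
python3 -c "
from h import *
need([612.5,-155.3,114.5],tgt(sgn=-1))
cap('wrist','w2')"
```

```text
t 1.78 p [ 603.1 -161.8  124.7] F [-0.8  0.2 -0.3] w -0.2 q [ 0.65  0.4  -0.42  2.12  0.18  0.19 -1.47]
 shift units [ 0.078  0.054 -0.085]
 turn units [-0.001 -0.011  0.023]
```

View pics/w2.png

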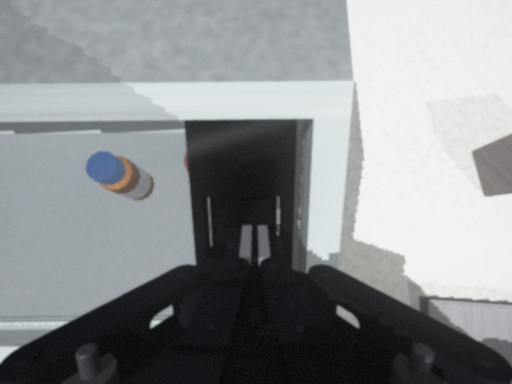

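```bash
cat > kin.py <<'E'
import numpy as np
from scipy.spatial.transform import Rotation as R
from scipy.optimize import least_squares
def fk(q,p):
    h,a,b,f,ph,e1,e2,e3,t7,s2,s4,s6=p
    # alternating z,y axes; offsets e1 (elbow) e2, e3
    T=np.eye(4)
    def mv(T,rv,tr):
        M=np.eye(4);M[:3,:3]=R.from_rotvec(rv).as_matrix();M[:3,3]=M[:3,:3]@np.array(tr,float);return T@M
    T=mv(T,[0,0,q[0]+ph],[0,0,h])
    T=mv(T,[0,q[1]*s2,0],[0,0,0])
    T=mv(T,[0,0,q[2]],[e1,0,a])
    T=mv(T,[0,q[3]*s4,0],[e2,0,0])
    T=mv(T,[0,0,q[4]],[0,0,b])
    T=mv(T,[0,q[5]*s6,0],[e3,0,0])
    T=mv(T,[0,0,q[6]+t7],[0,0,f])
    return T
E
python3 - <<'E'
from kin import *
D=[([1.39519473,0.50184706,-0.42680182,1.55145572,0.22083265,1.138301,-0.21027607],[275.9,-588,230.4],[ 0.37954178,0.59742845,-0.37877963,0.59628288]),
([1.35,.31,-.54,1.83,-.03,.93,-.45],[386.1,-427.3,243.2],[0.486,0.503,-0.375,0.608]),
([.90,.21,-.65,2.13,-.04,.40,-1.22],[563.2,-151.3,211.1],[0.599,0.378,-0.363,0.606]),
([.65,.40,-.42,2.12,.18,.19,-1.47],[603.1,-161.8,124.7],[0.609,0.359,-0.374,0.6])]
best=None
for s2 in(1,-1):
 for s4 in(1,-1):
  for s6 in(1,-1):
   for ph in np.arange(0,6.28,.8):
    def res(x):
        r=[]
        for q,p,o in D:
            T=fk(q,list(x[:9])+[s2,s4,s6]); r+=list((T[:3,3]-p)/5)
            M=R.from_quat(o).as_matrix(); r+=list((T[:3,2]-M[:,0])*50)
            r+=list((T[:3,0]-M[:,2])*50)
        return r
    s=least_squares(res,[350,400,400,250,ph,0,0,0,0],max_nfev=200)
    if best is None or s.cost<best[0]: best=(s.cost,s.x,(s2,s4,s6)); print(best)
E
```

```text
(np.float64(2473.0283729494754), array([ 3.54352641e+03, -9.20514511e+02,  2.15020755e+02,  1.86500037e+03,
        3.62535017e-01,  5.11469396e+02,  3.77327352e+02,  6.38608141e+02,
       -3.50432800e-03]), (1, 1, 1))
(np.float64(2473.0283721855394), array([ 3.54349829e+03, -9.20603911e+02,  2.14991656e+02,  1.86493715e+03,
        3.50410981e+00, -5.11490464e+02, -3.77282167e+02, -6.38581732e+02,
        3.13807152e+00]), (-1, -1, -1))
(np.float64(2473.028372180948), array([ 3.54349821e+03, -9.20604018e+02,  2.14991601e+02,  1.86493708e+03,
        3.50410989e+00, -5.11490434e+02, -3.77282081e+02, -6.38581702e+02,
       -3.14511371e+00]), (-1, -1, -1))
```

```bash
cat > fitk.py <<'E'
from kin import *
import itertools
D=[([1.39519473,0.50184706,-0.42680182,1.55145572,0.22083265,1.138301,-0.21027607],[275.9,-588,230.4],[ 0.37954178,0.59742845,-0.37877963,0.59628288]),
([1.35,.31,-.54,1.83,-.03,.93,-.45],[386.1,-427.3,243.2],[0.486,0.503,-0.375,0.608]),
([.90,.21,-.65,2.13,-.04,.40,-1.22],[563.2,-151.3,211.1],[0.599,0.378,-0.363,0.606]),
([.65,.40,-.42,2.12,.18,.19,-1.47],[603.1,-161.8,124.7],[0.609,0.359,-0.374,0.6])]
out=[]
for s1,s3,s5,s7 in itertools.product((1,-1),repeat=4):
   S=np.array([s1,1,s3,1,s5,1,s7])
   for ph in (0,1.57,3.14,4.7):
    def res(x):
        r=[]
        for q,p,o in D:
            T=fk(S*np.array(q),list(x[:9])+[1,1,1]); r+=list((T[:3,3]-p)/5)
            M=R.from_quat(o).as_matrix(); r+=list((T[:3,2]-M[:,0])*50)
            r+=list((T[:3,0]-M[:,2])*50)
        return r
    for t7 in (0,1.57,3.14,-1.57):
      s=least_squares(res,[350,400,400,250,ph,0,0,0,t7],max_nfev=60)
      out.append((s.cost,S,s.x.round(3)))
out.sort(key=lambda a:a[0])
for o in out[:6]: print(o)
E
python3 fitk.py
```

```text
(np.float64(1.0777873354255916), array([-1,  1, -1,  1, -1,  1, -1]), array([ 2.75333e+02,  5.09675e+02,  4.44249e+02,  3.25440e+02,
       -2.60000e-02,  2.03300e+00, -2.49100e+01, -5.82700e+00,
       -3.16200e+00]))
(np.float64(1.0777873354262462), array([-1,  1, -1,  1, -1,  1, -1]), array([ 2.75333e+02,  5.09675e+02,  4.44249e+02,  3.25440e+02,
       -2.60000e-02,  2.03300e+00, -2.49100e+01, -5.82700e+00,
       -3.16200e+00]))
(np.float64(1.0777873354263652), array([-1,  1, -1,  1, -1,  1, -1]), array([275.333, 509.675, 444.249, 325.44 ,   6.258,   2.033, -24.91 ,
        -5.827,  -3.162]))
(np.float64(1.0777873354266547), array([-1,  1, -1,  1, -1,  1, -1]), array([ 2.75333e+02,  5.09675e+02,  4.44249e+02,  3.25440e+02,
       -2.60000e-02,  2.03300e+00, -2.49100e+01, -5.82700e+00,
        3.12100e+00]))
(np.float64(1.077787335428718), array([-1,  1, -1,  1, -1,  1, -1]), array([ 2.75333e+02,  5.09675e+02,  4.44249e+02,  3.25440e+02,
       -2.60000e-02,  2.03300e+00, -2.49100e+01, -5.82700e+00,
        3.12100e+00]))
(np.float64(1.0777873354289091), array([-1,  1, -1,  1, -1,  1, -1]), array([ 2.75333e+02,  5.09675e+02,  4.44250e+02,  3.25440e+02,
       -2.60000e-02,  2.03300e+00, -2.49100e+01, -5.82700e+00,
       -3.16200e+00]))
```

```bash
cat > ik.py <<'E'
from kin import *
from h import tgt,cx,cy,cz,O
PX=np.array([275.333,509.675,444.249,325.44,-.026,2.033,-24.91,-5.827,-3.162,1,1,1])
S=np.array([-1,1,-1,1,-1,1,-1])
LO=np.array([-2.88,-.31,-1.54,.2,-1.41,.19,-2.57]);HI=np.array([2.88,2.03,1.56,2.42,4.55,2.02,2.57])
def err(q,p,M):
    T=fk(S*q,PX); rel=R.from_matrix(M@np.c_[T[:3,2],-T[:3,1]*-1*0+np.cross(T[:3,0],T[:3,2]),T[:3,0]].T).as_rotvec()
    return np.r_[(T[:3,3]-p)/100,rel]
def ik(p,rot,q0,fix=None,w=1e-3):
    M=rot.as_matrix()
    s=least_squares(lambda q:np.r_[err(q,p,M),w*(q-q0)],np.clip(q0,LO+.01,HI-.01),bounds=(LO,HI),max_nfev=100)
    return s.x,np.abs(err(s.x,p,M)).max()
def survey(p,rot,n=60,seed=0):
    g=np.random.default_rng(seed);o=[]
    for _ in range(n):
        q,e=ik(p,rot,g.uniform(LO,HI),w=1e-4)
        if e<2e-3: o.append(q)
    return np.array(o)
E
python3 - <<'E'
from ik import *
cup=np.array([612.5,-155.3,114.5])
th=np.deg2rad
q=np.array([.65,.40,-.42,2.12,.18,.19,-1.47])
for nm,p in [('cup',cup),('cup+200',cup+200*cy),('vial',O+cx*(-2)-216*cy+40*cz),('tray',np.array([479,-378,35.]))]:
  for t in (28,20,12):
   for sg in (-1,1):
    Q=survey(p,tgt(th(t),sg))
    if len(Q): 
        print(nm,t,sg,len(Q)); idx=np.argsort(np.abs(Q-q).max(1))[:3]
        print(Q[idx].round(2))
    else: print(nm,t,sg,'none')
E
```

```text
cup 28 -1 25
[[ 0.77  0.46 -0.58  2.12  0.58  0.19 -1.82]
 [ 0.8   0.47 -0.62  2.12  0.66  0.2  -1.9 ]
 [ 0.88  0.5  -0.73  2.11  0.85  0.24 -2.07]]
cup 28 1 32
[[ 1.27  1.07 -1.51  2.11  1.56  0.95  0.61]
 [ 1.27  1.11 -1.54  2.11  1.58  0.99  0.61]
 [ 1.26  1.03 -1.48  2.11  1.54  0.9   0.61]]
cup 20 -1 29
[[ 0.56  0.44 -0.36  2.01  0.16  0.38 -1.46]
 [ 0.59  0.45 -0.4   2.01  0.21  0.38 -1.51]
 [ 0.7   0.47 -0.54  2.01  0.38  0.4  -1.66]]
cup 20 1 31
[[ 1.2   1.1  -1.54  2.    1.41  1.1   0.73]
 [ 1.2   1.09 -1.53  2.    1.4   1.09  0.73]
 [ 1.2   1.04 -1.49  2.    1.37  1.03  0.74]]
cup 12 -1 32
[[ 0.33  0.47 -0.11  1.9  -0.01  0.58 -1.33]
 [ 0.33  0.47 -0.1   1.9  -0.01  0.58 -1.33]
 [ 0.47  0.48 -0.29  1.9   0.15  0.58 -1.47]]
cup 12 1 32
[[ 1.13  1.13 -1.54  1.89  1.3   1.25  0.81]
 [ 1.13  1.05 -1.47  1.89  1.24  1.17  0.84]
 [ 1.12  1.04 -1.46  1.89  1.23  1.15  0.85]]
cup+200 28 -1 25
[[ 0.1   0.38 -0.26  2.16  0.88  0.19 -2.53]
 [ 0.1   0.38 -0.26  2.16  0.88  0.19 -2.53]
 [ 0.1   0.38 -0.26  2.16  0.88  0.19 -2.53]]
cup+200 28 1 32
[[ 0.84  0.88 -1.38  2.16  1.58  0.91  0
[... 1799 characters left out ...]
0.9   1.16]
 [ 1.76  1.38 -1.54  2.11  1.6   0.99  1.16]
 [ 1.74  1.2  -1.39  2.11  1.51  0.77  1.17]]
tray 20 -1 29
[[ 1.15  0.61 -0.49  2.04  0.1   0.29 -0.9 ]
 [ 1.13  0.6  -0.47  2.05  0.05  0.29 -0.85]
 [ 1.29  0.66 -0.67  2.04  0.48  0.33 -1.24]]
tray 20 1 26
[[ 1.68  1.32 -1.53  2.04  1.49  1.09  1.19]
 [ 1.68  1.29 -1.5   2.04  1.47  1.05  1.19]
 [ 1.65  1.12 -1.35  2.04  1.35  0.85  1.23]]
tray 12 -1 31
[[ 1.04  0.61 -0.42  1.96  0.23  0.46 -1.07]
 [ 1.03  0.61 -0.41  1.96  0.22  0.46 -1.06]
 [ 1.08  0.62 -0.47  1.96  0.3   0.47 -1.13]]
tray 12 1 28
[[ 1.59  1.28 -1.5   1.95  1.39  1.2   1.21]
 [ 1.55  1.08 -1.31  1.95  1.24  0.97  1.28]
 [ 1.55  1.06 -1.29  1.95  1.22  0.94  1.29]]
```

```bash
python3 -c "
from h import *
need([604,-155.3,131],tgt(np.deg2rad(20),sgn=-1))"
```

```text
t 1.83 p [ 604.4 -162.   127. ] F [0.1 0.4 0.1] w -0.4 q [ 0.65  0.39 -0.42  2.12  0.18  0.19 -1.47]
 shift units [-0.003  0.056  0.033]
 turn units [0.006 0.261 0.022]
```

{"method": "arm_command", "body": {
  "series": [0,0,0.03,0,0.09,0,-1,0,0.02,0,0,0.09,0,-1,0,0.02,0,0,0.08,0.02,-1,0,0.015,0,0,0,0,-1,0,0,0,0,0,0,-1]
}}

```text
clock: 2.25
eef_pos: [607.0, -155.7, 134.8]
eef_rot: [0.582, 0.398, -0.408, 0.58]
wrist_force: [-0.8, 0.2, -0.7]
width: -0.3
```

```bash
python3 -c "
from h import *
need([612.5,-155.3,114.5],tgt(np.deg2rad(20),sgn=-1))"
```

```text
t 2.25 p [ 607.  -155.7  134.8] F [-0.8  0.2 -0.7] w -0.3 q [ 0.58  0.4  -0.39  2.01  0.19  0.41 -1.5 ]
 shift units [ 0.046  0.003 -0.17 ]
 turn units [0.01  0.017 0.002]
```

{"method": "arm_command", "body": {
  "series": [0.02,0,-0.06,0,0.01,0,-1,0.02,0,-0.06,0,0,0,-1,0.02,0,-0.06,0,0,0,-1,0,0,0,0,0,0,-1]
}}

```text
clock: 2.58
eef_pos: [611.6, -155.1, 109.0]
eef_rot: [0.58, 0.402, -0.411, 0.577]
wrist_force: [-0.4, -0.0, 0.7]
width: 0.2
```

```bash
python3 -c "
from h import *
need([618,-155.3,104],tgt(np.deg2rad(20),sgn=-1)); cap('wrist','w3')"
```

```text
t 2.58 p [ 611.6 -155.1  109. ] F [-0.4 -0.   0.7] w 0.2 q [ 0.55  0.45 -0.36  2.01  0.22  0.38 -1.53]
 shift units [ 0.053 -0.001 -0.042]
 turn units [ 0.007 -0.006  0.002]
```

View pics/w3.png

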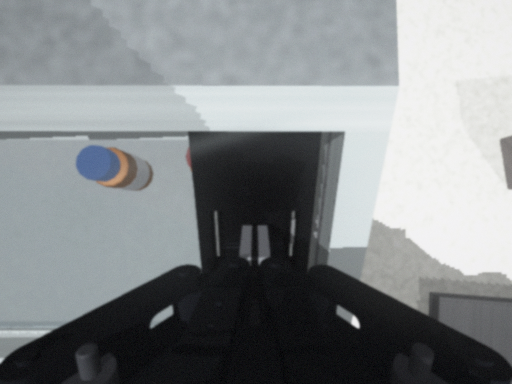

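{"method": "arm_command", "body": {
  "series": [0.02,0,-0.03,0,0,0,-1,0.02,0,-0.03,0,0,0,-1,0.02,0,-0.03,0,0,0,-1,0,0,0,0,0,0,-1]
}}

```text
clock: 2.97
eef_pos: [619.9, -155.3, 99.9]
eef_rot: [0.58, 0.401, -0.411, 0.577]
wrist_force: [-3.9, -0.1, 4.4]
width: -0.0
```

```bash
python3 -c "
from h import *
need([618,-155.3,104],tgt(np.deg2rad(20),sgn=-1))"
```

```text
t 2.97 p [ 619.9 -155.3   99.9] F [-3.9 -0.1  4.4] w -0.0 q [ 0.53  0.48 -0.35  1.99  0.23  0.36 -1.54]
 shift units [-0.016  0.     0.034]
 turn units [ 0.009 -0.003  0.002]
```

{"method": "arm_command", "body": {
  "series": [0.01,0,-0.02,0,0,0,-1,0,0,0,0,0,0,-1,0,0.05,0,0,0,0,-1,0,0.05,0,0,0,0,-1,0,0,0,0,0,0,-1]
}}

```text
clock: 3.38
eef_pos: [620.7, -143.1, 98.8]
eef_rot: [0.58, 0.401, -0.411, 0.578]
wrist_force: [-7.6, 0.1, 9.3]
width: -0.2
```

```bash
python3 -c "
from h import *
need([621,-144,98],tgt(np.deg2rad(20),sgn=-1))"
```

```text
t 3.38 p [ 620.7 -143.1   98.8] F [-7.6  0.1  9.3] w -0.2 q [ 0.49  0.47 -0.33  2.    0.24  0.36 -1.57]
 shift units [ 0.002 -0.008 -0.007]
 turn units [ 0.01  -0.002  0.002]
```

{"method": "arm_command", "body": {
  "series": [0,0.05,0,0,0,0,-1,0,0.05,0,0,0,0,-1,0,0.05,0,0,0,0,-1,0,0.05,0,0,0,0,-1,0,0,0,0,0,0,-1]
}}

```text
clock: 3.8
eef_pos: [621.0, -118.7, 98.9]
eef_rot: [0.58, 0.401, -0.411, 0.578]
wrist_force: [-7.8, 0.5, 8.8]
width: -0.1
```

```bash
python3 -c "
from h import *
need([621,-144,98],tgt(np.deg2rad(20),sgn=-1));cap('top','t4');cap('wrist','w4')
c=load('t4');cv2.imwrite('pics/t4c.png',cv2.resize(c['pixels'][100:220,180:320,::-1],None,fx=5,fy=5))"
```

```text
t 3.8 p [ 621.  -118.7   98.9] F [-7.8  0.5  8.8] w -0.1 q [ 0.43  0.46 -0.31  2.01  0.25  0.35 -1.63]
 shift units [-0.    -0.211 -0.007]
 turn units [ 0.01  -0.001  0.   ]
```

View pics/w4.png

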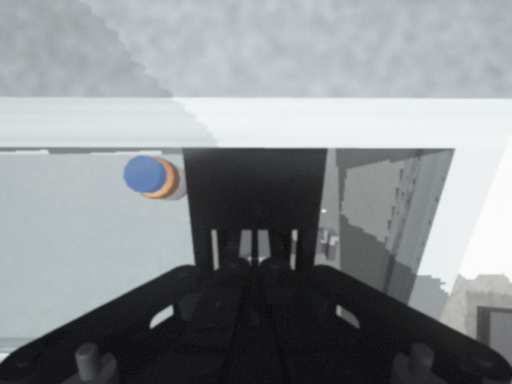

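{"method": "arm_command", "body": {
  "series": [-0.005,0.1,0.01,0,0,0,-1,0.002,0.15,0,0,0,0,-1,0.002,0.15,0,0,0,0,-1,0.002,0.15,0,0,0,0,-1,0.002,0.15,0,0,0,0,-1]
}}

```text
clock: 4.32
eef_pos: [621.9, -36.3, 99.9]
eef_rot: [0.581, 0.4, -0.411, 0.578]
wrist_force: [-2.5, -2.4, 4.3]
width: -0.3
```

{"method": "arm_command", "body": {
  "series": [0.002,0.15,0,0,0,0,-1,0.002,0.15,0,0,0,0,-1,0.002,0.15,0,0,0,0,-1,0.002,0.15,0,0,0,0,-1,0.002,0.1,0,0,0,0,-1]
}}

```text
clock: 4.73
eef_pos: [623.1, 50.1, 99.9]
eef_rot: [0.581, 0.401, -0.41, 0.578]
wrist_force: [-2.7, -1.9, 4.6]
width: 0.1
```

```bash
python3 -c "
from h import *
need([624,54,98],tgt(np.deg2rad(20),sgn=-1));cap('wrist','w5')"
```

```text
t 4.73 p [623.1  50.1  99.9] F [-2.7 -1.9  4.6] w 0.1 q [-0.05  0.43 -0.13  2.04  0.35  0.35 -2.05]
 shift units [ 0.008  0.033 -0.016]
 turn units [0.009 0.001 0.   ]
```

View pics/w5.png

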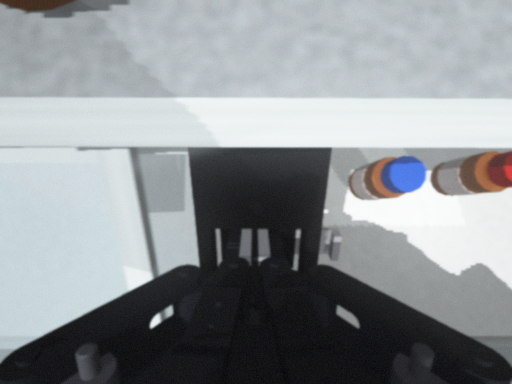

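{"method": "arm_command", "body": {
  "series": [-0.05,-0.03,0.12,0,0,0,-1,-0.08,0,0.22,0,0,0,-1,-0.08,-0.05,0.22,0,0,0,-1,-0.08,-0.1,0.22,0,0,0,-1,-0.05,-0.2,0.15,0,0,0,-1]
}}

```text
clock: 5.2
eef_pos: [582.8, 6.1, 213.8]
eef_rot: [0.581, 0.402, -0.408, 0.579]
wrist_force: [0.2, 0.4, 0.5]
width: 0.2
```

{"method": "arm_command", "body": {
  "series": [-0.1,-0.25,0.05,0,0,0,0.1,-0.1,-0.25,0,0,0,0,0.1,-0.1,-0.25,0,0,0,0,0.1,0,-0.2,0,0,0,0,0.1,0,0,0,0,0,0,0.1]
}}

```text
clock: 5.62
eef_pos: [545.5, -117.7, 217.6]
eef_rot: [0.582, 0.397, -0.413, 0.577]
wrist_force: [0.1, 0.4, 0.4]
width: 46.8
```

```bash
python3 -c "
from h import *
need([571,-120,230],tgt(np.deg2rad(27.9),sgn=-1));cap('wrist','w6');cap('side','s6');cap('top','t6')
c=load('s6');cv2.imwrite('pics/s6c.png',cv2.resize(c['pixels'][150:260,190:350,::-1],None,fx=5,fy=5))
c=load('t6');cv2.imwrite('pics/t6c.png',cv2.resize(c['pixels'][110:230,180:320,::-1],None,fx=5,fy=5))"
```

```text
t 5.62 p [ 545.5 -117.7  217.6] F [0.1 0.4 0.4] w 46.8 q [ 0.4   0.14 -0.21  2.1  -0.04  0.56 -1.37]
 shift units [ 0.212 -0.019  0.103]
 turn units [ 0.008 -0.26   0.019]
```

View pics/w6.png

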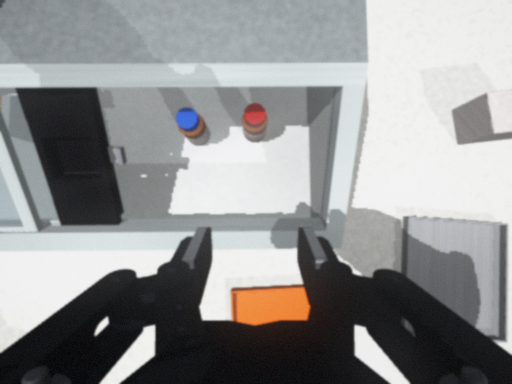

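View pics/s6c.png

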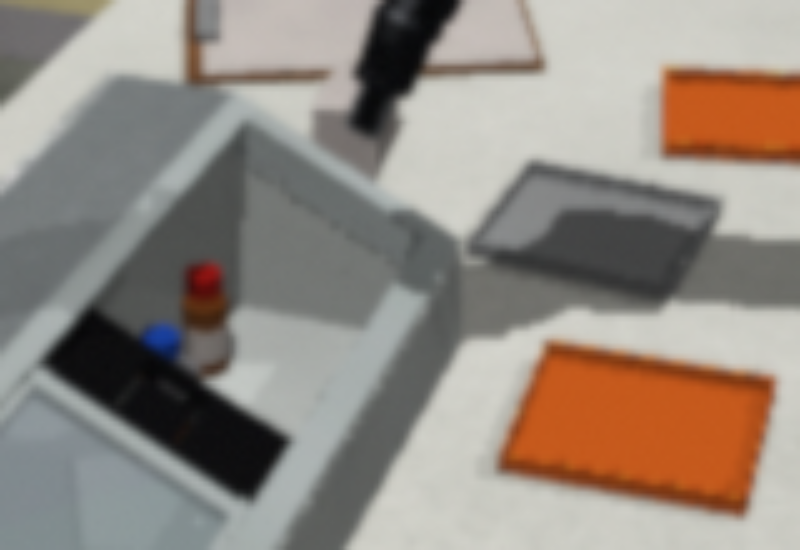

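View pics/t6c.png

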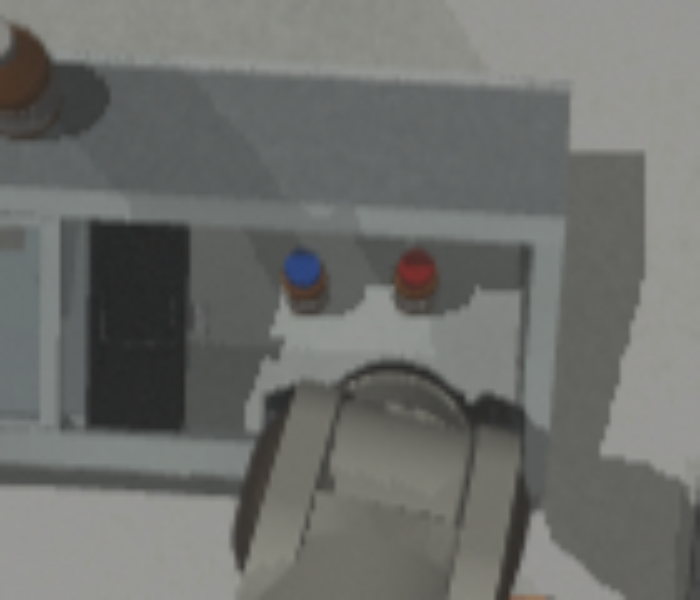

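Run:
```python
from h import *
C=[]
for tag,box in [('w6',(70,160,150,290)),('t6',(150,180,230,275)),('s6',(190,240,210,250))]:
    c=load(tag); r=box; im=c['pixels'].astype(int); 
    for nm,m in [('red',(im[...,0]>1.9*im[...,1]+10)&(im[...,0]>2.0*im[...,2])&(im[...,1]<im[...,2]*1.35+8)),('blue',(im[...,2]>1.5*im[...,0]+8))]:
        M=np.zeros(m.shape,np.uint8); M[r[0]:r[1],r[2]:r[3]]=m[r[0]:r[1],r[2]:r[3]]
        n,l,s,ce=cv2.connectedComponentsWithStats(M); i=1+np.argmax(s[1:,4]); u,v=ce[i]
        x=onz(c,u,v,76); d=x-O; zz=c['z_map'][l==i]
        vv,uu=np.nonzero(l==i); P=np.array([pt(c,a,b) for a,b in zip(uu,vv)]); 
        print(tag,nm,s[i],ce[i].round(1),'z76:',x.round(1),'case',(d@cx).round(1),(d@cy).round(1),'depth med',np.median(P,0).round(1), P[:,2].max().round(1))
        C.append((nm,ray(c,u,v)))
for nm in('red','blue'):
    A=np.zeros((3,3));b=np.zeros(3)
    for n,(o,d) in C:
        if n==nm: d=d/np.linalg.norm(d);Q=np.eye(3)-np.outer(d,d);A+=Q;b+=Q@o
    print(nm,np.linalg.solve(A,b).round(1))
```

```text
w6 red [244 105  21  19 294] [254.3 114.4] z76: [ 665.5 -120.    76. ] case -10.2 -215.9 depth med [ 663.3 -119.7   82.2] 376.2
w6 blue [175 108  23  22 404] [186.4 118.6] z76: [662.2 -46.1  76. ] case -14.4 -142.1 depth med [660.5 -47.5  82.1] 84.2
t6 red [260 162   6   5  20] [262.5 164. ] z76: [ 663.5 -119.9   76. ] case -12.2 -215.9 depth med [ 661.7 -120.    81.7] 85.6
t6 blue [237 161   7   6  37] [240.1 163.5] z76: [662.4 -47.4  76. ] case -14.3 -143.4 depth med [660.7 -47.7  83. ] 87.1
s6 red [228 203   6   7  38] [230.5 205.8] z76: [ 661.7 -120.1   76. ] case -14.0 -216.1 depth med [ 660.9 -116.8   78.4] 83.4
s6 blue [218 214   8   8  47] [221.9 217.8] z76: [660.6 -50.1  76. ] case -16.0 -146.2 depth med [656.3 -45.2  80.4] 126.2
red [ 663.5 -120.1   76.3]
blue [660.7 -47.3  78.5]
```

Run:
```python
from ik import *
q0=np.array([ 0.4,0.14,-0.21,2.1,-0.04,0.56,-1.37])
th=np.deg2rad
for sg in (-1,1):
 for t in (30,28,26,24,22):
  for dist in (0,60,120):
    g=np.array([663.5,-120,54]); x=tgt(th(t),sg).as_matrix()[:,0]; p=g+19*x-dist*x
    Q=survey(p,tgt(th(t),sg),40)
    i=np.argsort(Q[:,2]) if len(Q) else []
    print(sg,t,dist,len(Q)); 
    if len(Q): print(Q[i][::max(1,len(Q)//4)].round(2))
```

```text
-1 30 0 6
[[-0.47  0.81  0.91  2.04  4.55  0.66  0.06]
 [-0.5   0.83  0.95  2.04  4.54  0.69  0.05]
 [-0.66  1.12  1.3   2.05  4.44  1.06 -0.05]
 [-0.69  1.21  1.38  2.05  4.41  1.16 -0.09]
 [-0.71  1.41  1.55  2.05  4.33  1.37 -0.17]
 [-0.71  1.41  1.55  2.05  4.33  1.38 -0.17]]
-1 30 60 24
[[ 0.74  0.56 -0.66  2.1   1.3   0.21 -2.57]
 [ 0.72  0.55 -0.63  2.1   1.26  0.19 -2.54]
 [ 0.07  0.47  0.17  2.1  -1.26  0.19 -0.17]
 [-0.13  0.5   0.42  2.1  -1.41  0.3  -0.07]]
-1 30 120 18
[[ 1.18  0.72 -1.28  2.14  1.4   0.59 -2.57]
 [ 0.83  0.42 -0.72  2.15  0.81  0.22 -2.11]
 [ 0.76  0.4  -0.64  2.15  0.66  0.19 -1.98]
 [-0.01  0.34  0.27  2.14 -0.96  0.26 -0.47]
 [-0.3   0.39  0.63  2.14 -1.2   0.38 -0.27]]
-1 28 0 17
[[ 0.05  0.6   0.18  2.02 -1.37  0.19 -0.09]
 [ 0.05  0.6   0.18  2.02 -1.37  0.19 -0.09]
 [-0.    0.61  0.24  2.02 -1.41  0.22 -0.06]
 [-0.62  1.02  1.19  2.02  4.54  0.93 -0.07]
 [-0.7   1.41  1.56  2.02  4.37  1.38 -0.2 ]]
-1 28 60 24
[[ 0.94  0.69 -0.97  2.07  1.37  0.44 -2.57]
 [ 0.67  0.53 -0.57  2.08  0.97  0.2  -2.27]
 [-0.02  0.48  0.28  2.07 -1.11  0.25 -0.35]
 [-
[... 5143 characters left out ...]
[[ 1.06  1.37 -1.54  1.95  1.7   1.23  0.62]
 [ 0.84  0.82 -0.91  1.95  1.28  0.54  0.68]
 [ 0.59  0.67 -0.53  1.95  0.87  0.31  0.98]
 [ 0.15  0.6   0.05  1.95 -0.45  0.23  2.16]
 [-0.02  0.62  0.26  1.95 -0.84  0.3   2.5 ]]
1 22 60 22
[[ 1.1   1.2  -1.54  1.98  1.55  1.15  0.63]
 [ 0.94  0.74 -1.02  1.98  1.15  0.6   0.78]
 [ 0.34  0.49 -0.19  1.99  0.04  0.29  1.72]
 [-0.04  0.5   0.29  1.99 -0.65  0.36  2.33]
 [-0.17  0.53  0.46  1.99 -0.84  0.41  2.49]]
1 22 120 23
[[ 1.16  1.02 -1.54  2.    1.37  1.06  0.68]
 [ 0.98  0.58 -1.03  2.    0.89  0.58  0.99]
 [ 0.8   0.47 -0.75  2.    0.59  0.46  1.24]
 [-0.03  0.38  0.29  2.   -0.47  0.43  2.17]
 [-0.36  0.45  0.7   2.   -0.81  0.54  2.46]]
```

```bash
cat > sim.py <<'E'
from ik import *
def M(q):
    T=fk(S*q,PX); return T[:3,3],np.c_[T[:3,2],np.cross(T[:3,0],T[:3,2]),T[:3,0]]
def jac(q):
    p0,R0=M(q);J=np.zeros((6,7))
    for i in range(7):
        d=q.copy();d[i]+=1e-5;p,r=M(d);J[:3,i]=(p-p0)/1e-5/1000;J[3:,i]=R.from_matrix(r@R0.T).as_rotvec()/1e-5
    return J
def step(q,tp,tR,lam=.02,n=1):
    for _ in range(n):
        p,r=M(q);e=np.r_[(tp-p)/1000,R.from_matrix(tR@r.T).as_rotvec()]
        J=jac(q);dq=J.T@np.linalg.solve(J@J.T+lam**2*np.eye(6),e)
        # clamp with limits: redo w/o saturated joints
        act=np.ones(7,bool)
        for _k in range(4):
            nq=q+dq; bad=((nq<LO)|(nq>HI))&act
            if not bad.any(): break
            act&=~bad; Ja=J[:,act]; fixd=np.clip(q+dq,LO,HI)-q; 
            dq=np.where(act,0,np.clip(dq,LO-q,HI-q)); 
            dq[act]=Ja.T@np.linalg.solve(Ja@Ja.T+lam**2*np.eye(6),e-J[:,~act]@dq[~act])
        q=np.clip(q+dq,LO,HI)
    return q
def run(q,rows,sub=4,lam=.02):
    p,r=M(q)
    for row in rows:
        row=np.array(row,float)
        for k in range(sub):
            p=p+row[:3]*120/sub; r=R.from_rotvec(np.deg2rad(row[3:6]*30/sub)).as_matrix()@r
            q=step(q,p,r,lam,3)
    return q
E
python3 - <<'E'
from sim import *
q=np.array([1.39519473,0.50184706,-0.42680182,1.55145572,0.22083265,1.138301,-0.21027607])
print(M(q)[0])
q=run(q,[[.15,.25,.1,.02,-.08,-.07]]+4*[[.19,.27,0,.02,-.08,-.07]]); print(q.round(2),'obs 1.35  0.31 -0.54  1.83 -0.03  0.93 -0.45')
q=run(q,5*[[.19,.28,0,.01,-.06,-.06]]); 
q=run(q,[[.19,.29,-.05,.02,-.06,-.05],[.18,.29,-.08,.02,-.06,-.05],[.16,.25,-.12,.01,-.06,-.05]]); print(q.round(2),'obs 0.91  0.21 -0.65  2.12 -0.04  0.41 -1.22')
q=np.array([.91,.21,-.65,2.12,-.04,.41,-1.22])
q=run(q,[[.08,0,-.15,0,-.01,-.02],[.1,0,-.2,0,-.01,-.02],[.1,0,-.2,0,-.01,-.02],[.08,0,-.15,0,-.01,-.01]]); print(q.round(2),'obs 0.65  0.39 -0.42  2.12  0.18  0.19 -1.47')
q=np.array([.65,.39,-.42,2.12,.18,.19,-1.47])
q=run(q,[[0,0,.03,0,.09,0],[0,.02,0,0,.09,0],[0,.02,0,0,.08,.02],[0,.015,0,0,0,0]]);print(q.round(2),'obs 0.58  0.4  -0.39  2.01  0.19  0.41 -1.5')
q=np.array([ 0.43,0.46,-0.31,2.01,0.25,0.35,-1.63]); q=run(q,9*[[0.002,.155,0,0,0,0]]); print(q.round(2),'obs -0.05  0.43 -0.13  2.04  0.35  0.35 -2.05')
q=np.array([-0.05,0.43,-0.13,2.04,0.35,0.35,-2.05])
q=run(q,[[-.05,-.03,.12,0,0,0],[-.08,0,.22,0,0,0],[-.08,-.05,.22,0,0,0],[-.08,-.1,.22,0,0,0],[-.05,-.2,.15,0,0,0],[-.1,-.25,.05,0,0,0],[-.1,-.25,0,0,0,0],[-.1,-.25,0,0,0,0],[0,-.2,0,0,0,0]]);print(q.round(2),'obs 0.4   0.14 -0.21  2.1  -0.04  0.56 -1.37')
E
```

```text
[ 277.56747321 -586.75025701  230.90242539]
[ 1.34  0.31 -0.53  1.83 -0.04  0.93 -0.45] obs 1.35  0.31 -0.54  1.83 -0.03  0.93 -0.45
[ 0.88  0.21 -0.61  2.12 -0.08  0.41 -1.18] obs 0.91  0.21 -0.65  2.12 -0.04  0.41 -1.22
[ 0.65  0.39 -0.42  2.12  0.14  0.19 -1.43] obs 0.65  0.39 -0.42  2.12  0.18  0.19 -1.47
[ 0.58  0.4  -0.38  2.02  0.2   0.41 -1.51] obs 0.58  0.4  -0.39  2.01  0.19  0.41 -1.5
[-0.03  0.44 -0.13  2.02  0.33  0.35 -2.02] obs -0.05  0.43 -0.13  2.04  0.35  0.35 -2.05
[ 0.39  0.14 -0.22  2.1  -0.03  0.56 -1.39] obs 0.4   0.14 -0.21  2.1  -0.04  0.56 -1.37
```

```bash
cat > plan.py <<'E'
from sim import *
th=np.deg2rad
def path(q,wps,pstep=8,astep=.03,log=None):
    tp,tR=M(q)
    worst=0;q6=9
    for p1,R1 in wps:
        p0=tp;R0=tR;rv=R.from_matrix(R1@R0.T).as_rotvec()
        n=int(max(np.linalg.norm(p1-p0)/pstep,np.linalg.norm(rv)/astep,1))+1
        for k in range(1,n+1):
            tp=p0+(p1-p0)*k/n;tR=R.from_rotvec(rv*k/n).as_matrix()@R0
            qo=q;q=step(q,tp,tR,.02,4);p,r=M(q)
            worst=max(worst,np.linalg.norm(p-tp)+100*np.linalg.norm(R.from_matrix(tR@r.T).as_rotvec())); q6=min(q6,q[5])
    return q,worst,q6
def ori(t,psi,sg):
    return R.from_rotvec([0,0,th(psi)]).as_matrix()@tgt(th(t),sg).as_matrix()
E
python3 - <<'E'
from plan import *
q0=np.array([ 0.4,0.14,-0.21,2.1,-0.04,0.56,-1.37])
for t in (24,26,28):
 for psi in (-20,-10,-5,0,5,10,20):
  Ro=ori(t,psi,-1);x=Ro[:,0];g=np.array([659.5,-120,42])+19*x
  res=[]
  for hi in (110,160):
   q,w,m=path(q0,[(g-hi*x,Ro),(g,Ro)]); res.append((q.round(2),round(w,1),round(m,2)))
  print(t,psi,*res)
# half turn
print('half')
for t in (24,26,28):
 for psi in (0,):
  for d in(1,-1):
   Ro=ori(t,psi,1);x=Ro[:,0];g=np.array([659.5,-120,42])+19*x
   p,r=M(q0); mid=R.from_rotvec([0,0,d*1.5]).as_matrix()@r
   q,w,m=path(q0,[(p,mid),(g-130*x,Ro),(g,Ro)]); print(t,d,q.round(2),round(w,1),round(m,2))
E
```

```text
24 -20 (array([ 0.19,  0.62, -0.09,  1.98,  0.81,  0.19, -2.57]), np.float64(2.8), np.float64(0.19)) (array([ 0.19,  0.62, -0.09,  1.98,  0.81,  0.19, -2.57]), np.float64(2.8), np.float64(0.19))
24 -10 (array([ 0.38,  0.63, -0.28,  1.99,  0.96,  0.19, -2.49]), np.float64(1.3), np.float64(0.19)) (array([ 0.38,  0.63, -0.28,  1.99,  0.96,  0.19, -2.49]), np.float64(1.2), np.float64(0.19))
24 -5 (array([ 0.45,  0.64, -0.35,  1.99,  0.95,  0.19, -2.36]), np.float64(3.2), np.float64(0.19)) (array([ 0.45,  0.64, -0.35,  1.99,  0.95,  0.19, -2.36]), np.float64(2.6), np.float64(0.19))
24 0 (array([ 0.09,  0.62,  0.12,  1.99, -0.89,  0.19, -0.56]), np.float64(8.2), np.float64(0.19)) (array([ 0.09,  0.62,  0.12,  1.99, -0.89,  0.19, -0.56]), np.float64(5.1), np.float64(0.19))
24 5 (array([ 0.19,  0.62,  0.02,  1.98, -0.78,  0.19, -0.55]), np.float64(3.0), np.float64(0.19)) (array([ 0.19,  0.62,  0.02,  1.98, -0.78,  0.19, -0.55]), np.float64(2.3), np.float64(0.19))
24 10 (array([ 0.3 ,  0.63, -0.1 ,  1.98, -0.59,  0.19, -0.61]), np.float64(2.2), np.float64(0.19)) (array([ 0.3 ,  0.63, -0.1 ,  
[... 2645 characters left out ...]
 0.19,  0.06]), np.float64(1.1), np.float64(0.19)) (array([ 0.25,  0.62, -0.02,  2.02, -1.28,  0.19,  0.06]), np.float64(0.5), np.float64(0.19))
28 20 (array([ 0.47,  0.65, -0.25,  1.99, -0.84,  0.19, -0.13]), np.float64(0.4), np.float64(0.19)) (array([ 0.47,  0.65, -0.25,  1.99, -0.84,  0.19, -0.13]), np.float64(0.2), np.float64(0.19))
half
24 1 [ 0.51  0.66 -0.41  1.99  0.89  0.19  0.95] 0.0 0.19
24 -1 [ 2.88 -0.31 -1.54  2.42 -1.41  1.04 -2.57] 474.0 0.19
26 1 [ 0.57  0.67 -0.48  2.01  1.22  0.19  0.64] 0.0 0.19
26 -1 [ 0.87  0.67 -0.31  2.12 -1.41  0.19 -2.57] 232.5 0.19
28 1 [ 0.61  0.68 -0.52  2.03  1.51  0.19  0.36] 0.0 0.19
28 -1 [ 0.9   0.67 -0.34  2.1  -1.41  0.19 -2.57] 638.8 0.19
```

```bash
cat > s.py <<'E'
from plan import *
q0=np.array([ 0.4,0.14,-0.21,2.1,-0.04,0.56,-1.37])
t=27;Ro=ori(t,0,1);x=Ro[:,0];g=np.array([659.5,-120,42])+19*x
p,r=M(q0); out=[]
for vx in (480,545,620):
 for vy in (-400,-250,-118,50):
  for vz in (215,300,400):
   for tv in (0,27):
    for ps in (0,-30,30):
     v=np.array([vx,vy,vz]); half=R.from_rotvec([0,0,1.6]).as_matrix()@r
     try:
      qa,w1,m1=path(q0,[(v,half),(v,ori(tv,ps,1)),(g-130*x,Ro)],20,.08)
      if w1>5: continue
      q,w,m=path(qa,[(g,Ro)],15,.05); out.append((m,w1,w,vx,vy,vz,tv,ps,m1,q.round(2)))
     except Exception as e: pass
out.sort(key=lambda a:-a[0])
for o in out[:12]: print(o)
E
timeout 500 python3 s.py
```

```text
(np.float64(0.19), np.float64(2.604583395329843e-05), np.float64(0.07614053473639884), 480, -400, 215, 0, 0, np.float64(0.25245711262029835), array([ 0.59,  0.68, -0.51,  2.02,  1.37,  0.19,  0.5 ]))
(np.float64(0.19), np.float64(1.947954184679403e-05), np.float64(0.04933966049864968), 480, -400, 215, 0, -30, np.float64(0.25596808393100307), array([ 0.59,  0.68, -0.51,  2.02,  1.37,  0.19,  0.5 ]))
(np.float64(0.19), np.float64(3.048281821039738e-05), np.float64(0.10553900154271331), 480, -400, 215, 0, 30, np.float64(0.2493026195917381), array([ 0.59,  0.68, -0.51,  2.02,  1.37,  0.19,  0.5 ]))
(np.float64(0.19), np.float64(4.945532577890086e-06), np.float64(0.31367051068222357), 480, -400, 215, 27, 0, np.float64(0.23542578793620422), array([ 0.59,  0.68, -0.51,  2.02,  1.37,  0.19,  0.5 ]))
(np.float64(0.19), np.float64(5.832657803566146e-06), np.float64(0.10322108209560549), 480, -400, 215, 27, -30, np.float64(0.2495280633113771), array([ 0.59,  0.68, -0.51,  2.02,  1.37,  0.19,  0.5 ]))
(np.float64(0.19), np.float64(1.0581806242144276e-05), np.float64(0.16793765126850013), 480, -4
[... 617 characters left out ...]
0, np.float64(0.24196006471415557), array([ 0.59,  0.68, -0.51,  2.02,  1.37,  0.19,  0.5 ]))
(np.float64(0.19), np.float64(4.7461703713624706e-06), np.float64(0.8510963957473461), 480, -400, 300, 27, 0, np.float64(0.23135455969169386), array([ 0.59,  0.68, -0.51,  2.02,  1.37,  0.19,  0.5 ]))
(np.float64(0.19), np.float64(5.368716519095177e-06), np.float64(0.25092614816693615), 480, -400, 300, 27, -30, np.float64(0.24027914718784196), array([ 0.59,  0.68, -0.51,  2.02,  1.37,  0.19,  0.5 ]))
(np.float64(0.19), np.float64(1.1298184917272318e-05), np.float64(0.12553603563859533), 480, -400, 300, 27, 30, np.float64(0.24750212712517508), array([ 0.59,  0.68, -0.51,  2.02,  1.37,  0.19,  0.5 ]))
```

{"method": "arm_command", "body": {
  "series": [0,0,0,-0.079,0,0.216,0.1,0,0,0,-0.079,0,0.216,0.1,0,0,0,-0.079,0,0.216,0.1,0,0,0,-0.079,0,0.216,0.1,0,0,0,-0.079,0,0.216,0.1]
}}

```text
clock: 6.18
eef_pos: [546.7, -108.8, 217.0]
eef_rot: [0.381, 0.504, -0.269, 0.727]
wrist_force: [-0.1, -0.1, 0.3]
width: 47.2
```

{"method": "arm_command", "body": {
  "series": [0,0,0,-0.079,0,0.216,0.1,0,0,0,-0.079,0,0.216,0.1,0,0,0,-0.079,0,0.216,0.1,0,0,0,-0.079,0,0.216,0.1,0,0,0,-0.079,0,0.216,0.1]
}}

```text
clock: 6.6
eef_pos: [546.7, -108.8, 217.0]
eef_rot: [0.15, 0.56, -0.106, 0.808]
wrist_force: [0.5, -0.8, -0.6]
width: 46.9
```

```bash
python3 -c "
from h import *
need([545,-118,218],tgt(np.deg2rad(20),sgn=1))"
```

```text
t 6.6 p [ 546.7 -108.8  217. ] F [ 0.5 -0.8 -0.6] w 46.9 q [ 0.55  0.15 -0.39  2.1  -0.    0.54 -0.19]
 shift units [-0.014 -0.077  0.008]
 turn units [-1.277  0.027  3.453]
```

{"method": "arm_command", "body": {
  "series": [0,-0.015,0,-0.079,0,0.216,0.1,0,-0.015,0,-0.079,0,0.216,0.1,0,-0.015,0,-0.079,0,0.216,0.1,0,-0.015,0,-0.079,0,0.216,0.1,0,-0.015,0,-0.079,0,0.216,0.1]
}}

```text
clock: 7.02
eef_pos: [546.7, -117.9, 217.1]
eef_rot: [-0.095, 0.565, 0.067, 0.817]
wrist_force: [1.0, -0.3, -0.0]
width: 46.8
```

{"method": "arm_command", "body": {
  "series": [0,0,0,-0.079,0,0.216,0.1,0,0,0,-0.079,0,0.216,0.1,0,0,0,-0.079,0,0.216,0.1,0,0,0,-0.079,0,0.216,0.1,0,0,0,-0.079,0,0.216,0.1]
}}

```text
clock: 7.43
eef_pos: [546.7, -117.8, 217.1]
eef_rot: [-0.331, 0.52, 0.234, 0.752]
wrist_force: [0.6, -1.3, -0.0]
width: 47.2
```

{"method": "arm_command", "body": {
  "series": [0,0,0,-0.079,0,0.216,0.1,0,0,0,-0.079,0,0.216,0.1,0,0,0,-0.079,0,0.216,0.1,0,0,0,-0.079,0,0.216,0.1,0,0,0,-0.079,0,0.216,0.1]
}}

```text
clock: 7.85
eef_pos: [546.7, -117.8, 217.1]
eef_rot: [-0.538, 0.427, 0.379, 0.62]
wrist_force: [-0.5, 0.5, 0.4]
width: 47.1
```

```bash
python3 -c "
from h import *
need([545,-118,218],tgt(np.deg2rad(27),sgn=1))"
```

```text
t 7.85 p [ 546.7 -117.8  217.1] F [-0.5  0.5  0.4] w 47.1 q [ 0.85  0.19 -0.69  2.08  0.09  0.56  1.56]
 shift units [-0.014 -0.001  0.007]
 turn units [-0.122 -0.224  0.201]
```

{"method": "arm_command", "body": {
  "series": [0.06,0,-0.06,-0.03,-0.056,0.05,0.1,0.13,-0.003,-0.13,-0.03,-0.056,0.05,0.1,0.13,-0.003,-0.15,-0.03,-0.056,0.05,0.1,0.12,-0.003,-0.14,-0.03,-0.056,0.05,0.1,0,0,0,0,0,0,0.1]
}}

```text
clock: 8.27
eef_pos: [598.4, -118.0, 156.0]
eef_rot: [-0.597, 0.375, 0.366, 0.607]
wrist_force: [0.1, -0.4, -0.0]
width: 47.1
```

```bash
cat > meas.py <<'E'
from h import *
import sys
tag=sys.argv[1]
need([600,-119.2,158.8],tgt(np.deg2rad(27),sgn=1)); c=cap('wrist',tag)
im=c['pixels'].astype(int)
for nm,m in [('red',(im[...,0]>1.9*im[...,1]+10)&(im[...,0]>2.0*im[...,2])&(im[...,1]<im[...,2]*1.35+8))]:
    n,l,s,ce=cv2.connectedComponentsWithStats(m.astype(np.uint8)); 
    for i in 1+np.argsort(-s[1:,4])[:3]: print(s[i],ce[i].round(1),onz(c,*ce[i],78).round(1))
E
python3 meas.py w7
```

```text
t 8.27 p [ 598.4 -118.   156. ] F [ 0.1 -0.4 -0. ] w 47.1 q [ 0.69  0.34 -0.56  2.13  0.33  0.28  1.45]
 shift units [ 0.013 -0.01   0.023]
 turn units [-0.011 -0.006  0.008]
[239 199  25  27 538] [251.  212.4] [ 661.3 -120.2   78. ]
```

View pics/w7.png

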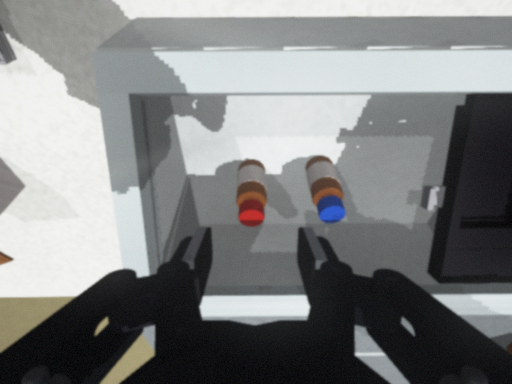

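{"method": "arm_command", "body": {
  "series": [0.058,-0.004,-0.109,0,0,0,0.1,0.058,-0.004,-0.109,0,0,0,0.1,0.058,-0.004,-0.109,0,0,0,0.1,0.058,-0.004,-0.109,0,0,0,0.1,0,0,0,0,0,0,0.1]
}}

```text
clock: 8.73
eef_pos: [627.0, -121.7, 106.4]
eef_rot: [-0.597, 0.376, 0.364, 0.608]
wrist_force: [0.2, -0.2, 0.7]
width: 47.1
```

```bash
python3 meas.py w8; python3 -c "
from h import *
need([667.6,-120,25],tgt(np.deg2rad(27),sgn=1))"
```

```text
t 8.73 p [ 627.  -121.7  106.4] F [ 0.2 -0.2  0.7] w 47.1 q [ 0.56  0.45 -0.43  2.09  0.5   0.19  1.28]
 shift units [-0.225  0.021  0.437]
 turn units [-0.009 -0.003  0.016]
[239 220  33  33 866] [255.2 236.3] [ 660.9 -120.2   78. ]
t 8.78 p [ 626.8 -121.7  107.2] F [0.4 0.1 0.4] w 47.0 q [ 0.56  0.45 -0.43  2.09  0.5   0.19  1.29]
 shift units [ 0.34   0.014 -0.685]
 turn units [-0.008 -0.002  0.015]
```

View pics/w8.png

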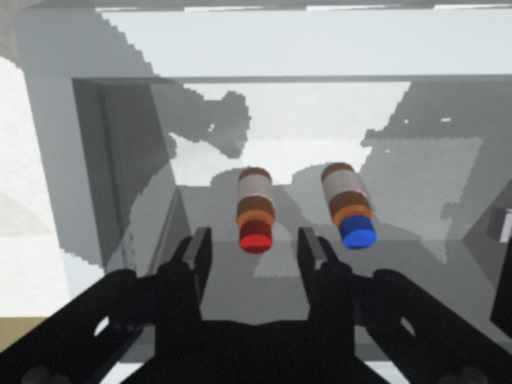

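{"method": "arm_command", "body": {
  "series": [0.034,0.002,-0.068,0,0,0,0.1,0.034,0.002,-0.068,0,0,0,0.1,0.034,0.002,-0.068,0,0,0,0.1,0.034,0.002,-0.068,0,0,0,0.1,0,0,0,0,0,0,0.1]
}}

```text
clock: 9.2
eef_pos: [643.3, -121.9, 75.0]
eef_rot: [-0.598, 0.376, 0.363, 0.608]
wrist_force: [-0.5, -0.7, -0.3]
width: 46.7
```

```bash
python3 -c "
from h import *
need([667.6,-120,25],tgt(np.deg2rad(27),sgn=1))"
```

```text
t 9.2 p [ 643.3 -121.9   75. ] F [-0.5 -0.7 -0.3] w 46.7 q [ 0.61  0.55 -0.51  2.06  0.96  0.2   0.86]
 shift units [ 0.203  0.016 -0.416]
 turn units [-0.007 -0.     0.018]
```

{"method": "arm_command", "body": {
  "series": [0.034,0.003,-0.07,0,0,0.004,0.1,0.034,0.003,-0.07,0,0,0.004,0.1,0.034,0.003,-0.07,0,0,0.004,0.1,0,0,0,0,0,0,0.1]
}}

```text
clock: 9.53
eef_pos: [655.4, -121.0, 49.7]
eef_rot: [-0.599, 0.374, 0.365, 0.607]
wrist_force: [0.5, -0.8, 1.1]
width: 46.8
```

```bash
python3 meas.py w9; python3 -c "
from h import *
need([667.6,-120,25],tgt(np.deg2rad(27),sgn=1))"
```

```text
t 9.53 p [ 655.4 -121.    49.7] F [ 0.5 -0.8  1.1] w 46.8 q [ 0.6   0.62 -0.51  2.04  1.19  0.2   0.66]
 shift units [-0.462  0.015  0.909]
 turn units [-0.006 -0.     0.006]
[ 231  268   46   46 1804] [253.5 290.9] [ 658.9 -120.2   78. ]
t 9.58 p [ 655.3 -121.    50.1] F [-0.8 -0.   0.5] w 47.0 q [ 0.6   0.62 -0.51  2.04  1.19  0.2   0.66]
 shift units [ 0.102  0.008 -0.209]
 turn units [-0.006 -0.     0.006]
```

View pics/w9.png

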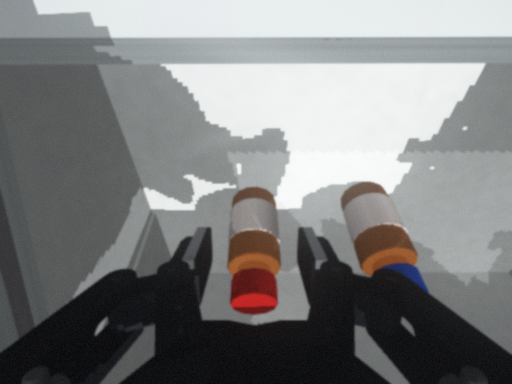

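{"method": "arm_command", "body": {
  "series": [0.034,0.003,-0.068,0,0,0.002,0.1,0.034,0.003,-0.07,0,0,0.002,0.1,0.03,0.002,-0.06,0,0,0.002,0.1,0,0,0,0,0,0,0.1]
}}

```text
clock: 9.92
eef_pos: [667.1, -120.0, 25.9]
eef_rot: [-0.599, 0.373, 0.366, 0.606]
wrist_force: [-0.3, 0.1, -0.4]
width: 46.8
```

```bash
python3 -c "
from h import *
need([667.6,-120,25],tgt(np.deg2rad(27),sgn=1))"
```

```text
t 9.92 p [ 667.1 -120.    25.9] F [-0.3  0.1 -0.4] w 46.8 q [ 0.58  0.68 -0.5   2.01  1.37  0.2   0.49]
 shift units [ 0.004  0.    -0.007]
 turn units [-0.006 -0.    -0.   ]
```

No contact; now close.

{"method": "arm_command", "body": {
  "series": [0,0,0,0,0,0,-0.5,0,0,0,0,0,0,-0.5,0,0,0,0,0,0,-0.5,0,0,0,0,0,0,-0.5,0,0,0,0,0,0,-0.5],
  "force": 35
}}

```text
clock: 10.33
eef_pos: [667.5, -120.0, 26.7]
eef_rot: [-0.6, 0.372, 0.366, 0.606]
wrist_force: [-3.9, 0.4, 7.6]
width: 28.9
```

```bash
python3 meas.py w10; python3 -c "
from h import *
need([667.6,-120,25],tgt(np.deg2rad(27),sgn=1))"
```

```text
t 10.33 p [ 667.5 -120.    26.7] F [-3.9  0.4  7.6] w 28.9 q [ 0.58  0.68 -0.5   2.01  1.37  0.2   0.49]
 shift units [-0.562  0.007  1.1  ]
 turn units [-0.005  0.002 -0.   ]
[229 302  52  24 931] [254.7 313.7] [ 642.9 -118.3   78. ]
t 10.38 p [ 667.5 -120.    26.7] F [-3.8  0.8  7. ] w 28.9 q [ 0.58  0.68 -0.5   2.01  1.37  0.2   0.49]
 shift units [ 0.001  0.    -0.015]
 turn units [-0.005  0.002 -0.   ]
```

View pics/w10.png

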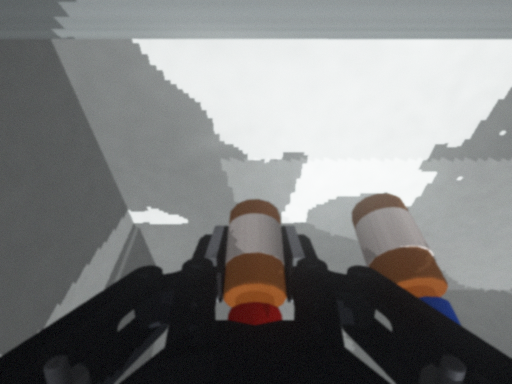

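{"method": "arm_command", "body": {
  "series": [-0.02,0,0.04,0,0,0,-0.5,-0.034,-0.002,0.068,0,0,0,-0.5,-0.034,-0.002,0.068,0,0,0,-0.5,-0.034,-0.002,0.068,0,0,0,-0.5,-0.034,-0.001,0.068,0,0,0,-0.5]
}}

```text
clock: 10.8
eef_pos: [647.7, -120.7, 63.4]
eef_rot: [-0.599, 0.373, 0.367, 0.606]
wrist_force: [-0.9, 0.5, -0.4]
width: 29.3
```

```bash
python3 -c "
from h import *
cap('wrist','w11');need([598,-119,160],tgt(np.deg2rad(27),sgn=1))"
```

```text
t 10.85 p [ 647.8 -121.    64.7] F [-0.9 -0.2  0.5] w 29.1 q [ 0.71  0.61 -0.63  2.05  1.2   0.26  0.67]
 shift units [-0.415  0.017  0.794]
 turn units [-0.005  0.001 -0.001]
```

View pics/w11.png

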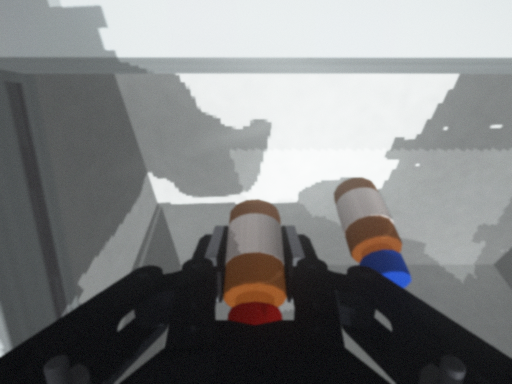

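{"method": "arm_command", "body": {
  "series": [-0.07,0.003,0.14,0,0,0,-0.5,-0.07,0.003,0.14,0,0,0,-0.5,-0.07,0.003,0.14,0,0,0,-0.5,-0.08,0.003,0.18,0,0,0,-0.5,-0.08,0.003,0.2,0,0,0,-0.5]
}}

```text
clock: 11.27
eef_pos: [602.5, -118.6, 158.9]
eef_rot: [-0.599, 0.373, 0.367, 0.606]
wrist_force: [-0.8, -0.2, -0.8]
width: 29.1
```

{"method": "arm_command", "body": {
  "series": [-0.06,0,0.18,0,0,0,-0.5,0,0,0.08,0,0,0,-0.5,0,0,0,0,0,0,-0.5]
}}

```text
clock: 11.52
eef_pos: [597.7, -119.5, 192.5]
eef_rot: [-0.6, 0.372, 0.365, 0.607]
wrist_force: [0.4, -0.8, 0.1]
width: 29.2
```

Run:
```python
from h import *
need([474,-378,100],tgt(np.deg2rad(27),sgn=1))
s=manip.observe()
from plan import *
q=s['joint_pos']; Ro=R.from_quat(s['eef_rot']).as_matrix()
for a in ([474,-378,190],[474,-378,20]):
    q,w,m=path(q,[(np.array(a,float),Ro)]); print(q.round(2),w,m)
c=cap('top','t12');cap('side','s12'); c0=load('top0')
cv2.imwrite('pics/t12c.png',cv2.resize(c['pixels'][100:300,90:390,::-1],None,fx=2.6,fy=2.6))
for u,v in [(322,206),(359,210),(354,254),(317,249)]: print(onz(c0,u,v,14).round(0))
```

```text
t 11.52 p [ 597.7 -119.5  192.5] F [ 0.4 -0.8  0.1] w 29.2 q [ 1.14  0.43 -1.11  2.09  0.77  0.46  1.09]
 shift units [-1.031 -2.154 -0.771]
 turn units [-0.004  0.006  0.001]
[ 1.79  0.7  -1.35  2.02  0.72  0.62  1.68] 9.016076350406223e-07 0.4619483553048023
[ 1.5   0.79 -0.87  2.12  1.03  0.24  1.47] 5.7381248328184384e-06 0.2380457347912323
[ 545. -323.   14.]
[ 537. -446.   14.]
[ 392. -428.   14.]
[ 403. -308.   14.]
```

View pics/t12c.png

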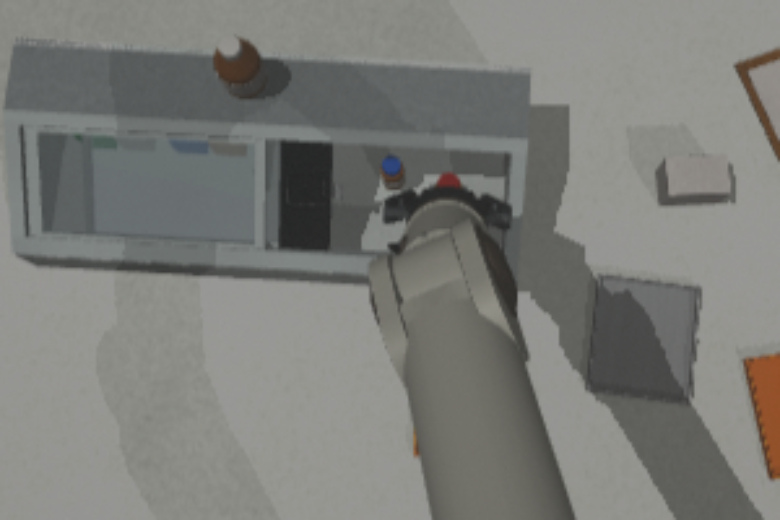

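View pics/s12.png

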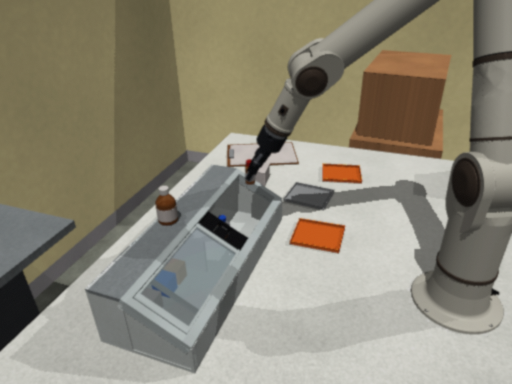

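{"method": "arm_command", "body": {
  "series": [-0.06,-0.12,0,0,0,0,-0.5,-0.103,-0.215,0,0,0,0,-0.5,-0.103,-0.215,0,0,0,0,-0.5,-0.103,-0.215,0,0,0,0,-0.5,-0.103,-0.215,0,0,0,0,-0.5]
}}

```text
clock: 12.03
eef_pos: [538.9, -236.9, 188.7]
eef_rot: [-0.599, 0.373, 0.367, 0.606]
wrist_force: [-0.1, 0.0, -1.2]
width: 28.6
```

{"method": "arm_command", "body": {
  "series": [-0.103,-0.215,0,0,0,0,-0.5,-0.103,-0.215,0,0,0,0,-0.5,-0.103,-0.215,0,0,0,0,-0.5,-0.103,-0.215,0,0,0,0,-0.5,-0.103,-0.215,-0.05,0,0,0,-0.5]
}}

```text
clock: 12.45
eef_pos: [477.7, -366.5, 183.2]
eef_rot: [-0.599, 0.373, 0.367, 0.606]
wrist_force: [0.9, -1.0, -0.4]
width: 28.8
```

{"method": "arm_command", "body": {
  "series": [-0.04,-0.1,-0.15,0,0,0,-0.5,0,0,-0.2,0,0,0,-0.5,0,0,-0.2,0,0,0,-0.5,0,0,-0.2,0,0,0,-0.5,0,0,-0.1,0,0,0,-0.5]
}}

```text
clock: 12.87
eef_pos: [471.4, -375.7, 77.3]
eef_rot: [-0.597, 0.373, 0.369, 0.607]
wrist_force: [-1.5, 0.0, -0.6]
width: 29.0
```

Run:
```python
from h import *
need([474,-376,20],tgt(np.deg2rad(27),sgn=1))
cap('wrist','w13')
```

```text
t 12.87 p [ 471.4 -375.7   77.3] F [-1.5  0.  -0.6] w 29.0 q [ 1.66  0.78 -1.06  2.07  0.87  0.41  1.64]
 shift units [ 0.022 -0.002 -0.478]
 turn units [-0.015 -0.009 -0.001]
```

View pics/w13.png

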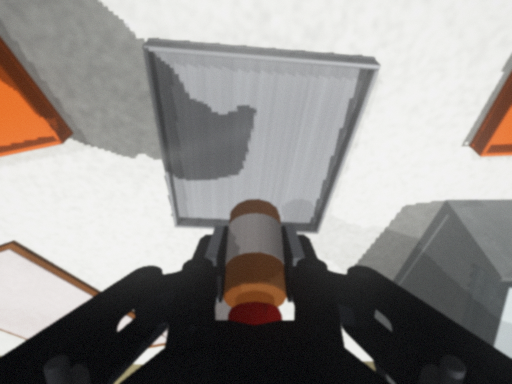

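{"method": "arm_command", "body": {
  "series": [0.01,0,-0.12,0,0,0,-0.5,0,0,-0.12,0,0,0,-0.5,0,0,-0.12,0,0,0,-0.5,0,0,-0.07,0,0,0,-0.5,0,0,0,0,0,0,-0.5]
}}

```text
clock: 13.33
eef_pos: [473.7, -375.9, 28.0]
eef_rot: [-0.598, 0.373, 0.368, 0.606]
wrist_force: [0.0, -0.2, -0.9]
width: 29.0
```

Run:
```python
from h import *
need([474,-376,20],tgt(np.deg2rad(27),sgn=1))
c=cap('side','s14');cap('wrist','w14')
cv2.imwrite('pics/s14c.png',cv2.resize(c['pixels'][120:230,250:380,::-1],None,fx=5,fy=5))
```

```text
t 13.33 p [ 473.7 -375.9   28. ] F [ 0.  -0.2 -0.9] w 29.0 q [ 1.55  0.81 -0.92  2.07  0.97  0.3   1.57]
 shift units [ 0.003 -0.001 -0.067]
 turn units [-0.012 -0.007 -0.003]
```

View pics/s14c.png

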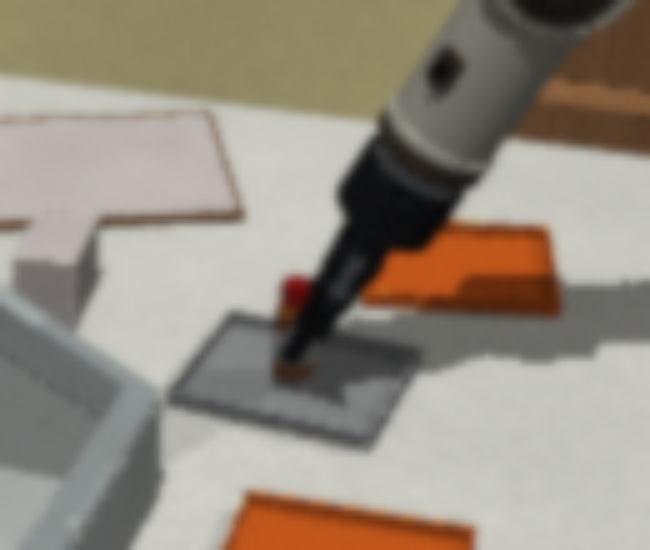

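{"method": "arm_command", "body": {
  "series": [0,0,-0.03,0,0,0,-0.5,0,0,-0.015,0,0,0,-0.5,0,0,-0.01,0,0,0,-0.5,0,0,0,0,0,0,-0.5]
}}

```text
clock: 13.77
eef_pos: [474.6, -377.6, 24.0]
eef_rot: [-0.599, 0.373, 0.366, 0.606]
wrist_force: [0.5, -0.1, -0.2]
width: 28.7
```

{"method": "arm_command", "body": {
  "series": [0,0,-0.012,0,0,0,-0.5,0,0,0,0,0,0,-0.5]
}}

```text
clock: 13.93
eef_pos: [474.6, -377.6, 22.5]
eef_rot: [-0.599, 0.373, 0.366, 0.606]
wrist_force: [0.7, -0.4, -0.4]
width: 28.9
```

{"method": "arm_command", "body": {
  "series": [0,0,-0.012,0,0,0,-0.5,0,0,0,0,0,0,-0.5]
}}

```text
clock: 14.1
eef_pos: [474.6, -377.5, 20.9]
eef_rot: [-0.599, 0.373, 0.366, 0.606]
wrist_force: [-0.6, -0.5, -1.1]
width: 29.2
```

{"method": "arm_command", "body": {
  "series": [0,0,-0.01,0,0,0,-0.5,0,0,0,0,0,0,-0.5]
}}

```text
clock: 14.27
eef_pos: [474.8, -377.5, 19.8]
eef_rot: [-0.599, 0.373, 0.366, 0.606]
wrist_force: [-0.6, 0.2, -0.7]
width: 28.7
```

{"method": "arm_command", "body": {
  "series": [0,0,-0.01,0,0,0,-0.5,0,0,0,0,0,0,-0.5]
}}

```text
clock: 14.43
eef_pos: [475.0, -377.5, 19.7]
eef_rot: [-0.6, 0.373, 0.366, 0.606]
wrist_force: [-8.3, 2.3, 13.7]
width: 29.1
```

{"method": "arm_command", "body": {
  "series": [0,0,0.006,0,0,0,-0.5,0,0,0,0,0,0,-0.2,0,0,0,0,0,0,0.1,0,0,0,0,0,0,0.2,0,0,0,0,0,0,0.2]
}}

```text
clock: 14.85
eef_pos: [474.8, -377.4, 19.3]
eef_rot: [-0.599, 0.373, 0.366, 0.606]
wrist_force: [-0.2, -0.0, 0.6]
width: 51.2
```

Run:
```python
from h import *
need()
c=cap('side','s15');cap('wrist','w15')
cv2.imwrite('pics/s15c.png',cv2.resize(c['pixels'][120:230,250:380,::-1],None,fx=5,fy=5))
```

```text
t 14.85 p [ 474.8 -377.4   19.3] F [-0.2 -0.   0.6] w 51.2 q [ 1.53  0.82 -0.89  2.07  1.    0.28  1.55]
```

View pics/w15.png

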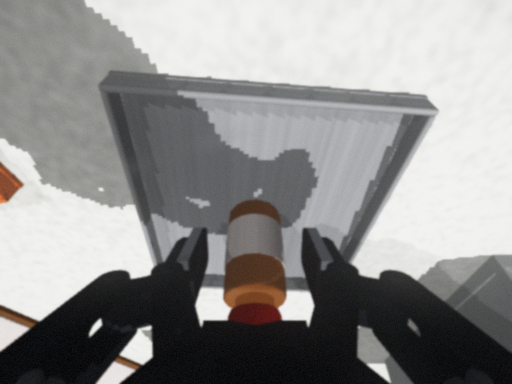

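{"method": "arm_command", "body": {
  "series": [-0.04,0,0.08,0,0,0,0.2,-0.06,0,0.12,0,0,0,0.2,-0.09,0,0.18,0,0,0,0.2,-0.12,0,0.24,0,0,0,0.2,-0.12,0,0.24,0,0,0,0.2]
}}

```text
clock: 15.37
eef_pos: [422.6, -376.5, 123.2]
eef_rot: [-0.599, 0.372, 0.367, 0.606]
wrist_force: [0.4, -0.2, 0.7]
width: 51.5
```

{"method": "arm_command", "body": {
  "series": [-0.1,0,0.24,0,0,0,0.2,-0.1,0,0.2,0,0,0,0.2,0,0,0,0,0,0,0.2,0,0,0,0,0,0,0.2]
}}

```text
clock: 15.7
eef_pos: [398.6, -378.9, 176.2]
eef_rot: [-0.6, 0.374, 0.365, 0.606]
wrist_force: [-0.0, -0.2, -0.2]
width: 51.1
```

Run:
```python
from h import *
need()
c=cap('side','s16');t=cap('top','t16');cap('wrist','w16')
cv2.imwrite('pics/s16c.png',cv2.resize(c['pixels'][120:270,150:350,::-1],None,fx=4,fy=4))
cv2.imwrite('pics/t16c.png',cv2.resize(t['pixels'][100:300,90:390,::-1],None,fx=2.6,fy=2.6))
```

```text
t 15.7 p [ 398.6 -378.9  176.2] F [-0.  -0.2 -0.2] w 51.1 q [ 2.05  0.72 -1.42  2.11  0.69  0.62  1.85]
```

View pics/s16c.png

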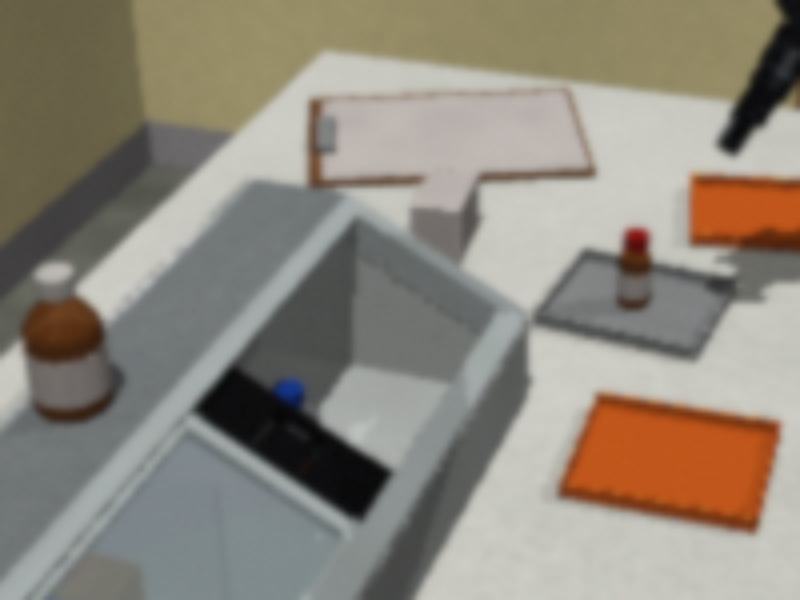

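View pics/t16c.png

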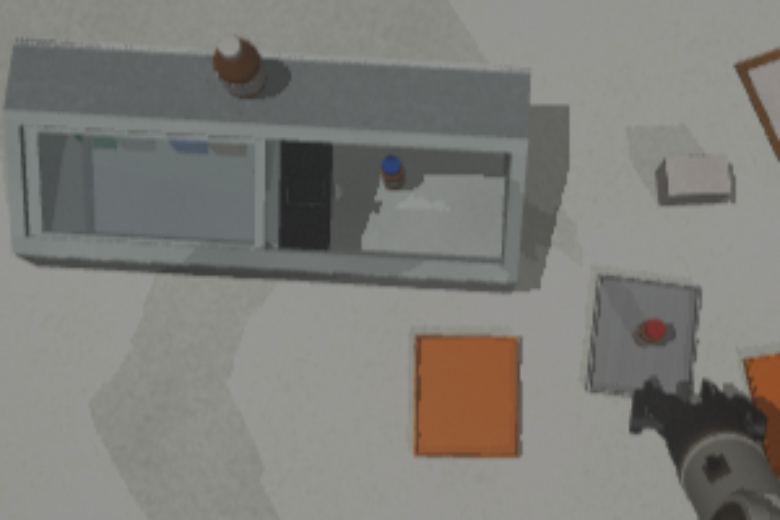

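View pics/w16.png

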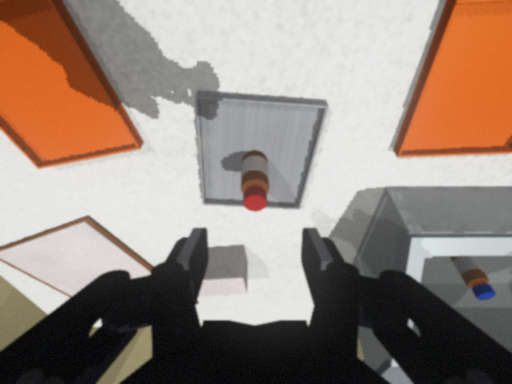

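Run:
```python
from h import *
c=load('t16')
k=.529;z0=149.1
o,d=ray(c,90+306.5/2.6,175); t=(z0+k*(o[0]-678.5)-o[2])/(d[2]-k*d[0]); print('strip mid',(o+t*d).round(1),'travel',((o+t*d)[1]+155).round(0))
print('red',onz(c,90+655/2.6,100+328/2.6,72).round(0),'tray ~469,-376')
im=[load('top0')['pixels'].astype(int),c['pixels'].astype(int)]
print('bottle/carton diff',abs(im[0]-im[1])[115:137,170:195].max(),abs(im[0]-im[1])[155:182,340:375].max())
manip.finish_job()
```

```text
strip mid [610.   48.9 112.9] travel 204.0
red [ 473. -377.   72.] tray ~469,-376
bottle/carton diff 12 17
the job is handed in; nothing more can be done
```

I handed the job in at about 16 s, with the red-capped vial standing on the steel tray and the inner door open. Handing in gives no verdict; these are my own last checks:

- **Door:** I found the cup by image and touch and pressed the catch until it bottomed out, at about 12 N. The inner door then slid about 200 mm. The last top view puts the strip's travel at about 204 mm, and the outer door's edge is where it started.
- **Vial:** I lifted it out along the slope at about 27 degrees of tilt and set it down with contact felt at the tray floor. It stands upright about 4 mm from the tray centre, released, with the gripper clear and touching nothing.
- **Left alone:** The blue vial is still upright at its place. The bottle and the carton show no change in the top view.

No check failed or disagreed. Joint 6 ran at its lower limit (about 0.19 rad) at times. At one point this cost about 8 mm of position, which I corrected by tilting the gripper less at the cup. For the vial I gave the gripper a half turn before reaching in.

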